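# Park the sample tilter with its lock pin

### The job

Park the sample tilter: take the lock pin out of the rack, stand it in the hole on top of the bearing block so that it rests on the shaft, then swing the hand lever slowly across by feel until the pin drops into the shaft's hidden cross-hole. Let go of the lever and push the pin down until its flange sits flush on the block. Be gentle: stop the lever as soon as it catches so that the pin is not bent, do not force the pin, and leave the other things on the bench where they are.

Things in the scene. Friction and masses are not known exactly. Their poses are not given: they have to be found in the camera images.
- stand: bearing block of the sample tilter, aluminium, 70 x 96 x 96 mm, fixed, on a dark foot plate 150 x 140 x 8 mm; origin at the centre of its underside, z up, x along the shaft. The hand lever is at the -x end; a capped glass sample tube, 95 mm long, is clamped crosswise at the +x end and turns with the lever (out to x = +89 mm)
- shaft_axis (a point): point on the shaft's axis right under the bore, 54 mm above the bench; the shaft is level, along the stand's x, 36 mm in diameter inside the block. One straight cross-hole, 2.5 mm wider than the pin, goes right through it under the bore; it is hidden in the block and its angle to the lever is different every time
- bore (a point): centre of the mouth of the vertical pin hole in the flat top of the block, 96 mm above the bench: 11 mm in diameter, slightly chamfered. The shaft's top lies 24 mm below the mouth: until the cross-hole is lined up, a pin stood in the bore rests on the shaft, flange underside 48 mm above the block
- keeper (a point): stiff rubber keeper in the lower bore, 32 mm above the bench, hidden. Once lined up the pin falls by itself about 40 mm onto it, if the lever does not press on it; flange then 8 mm above the block. The last 8 mm must be pushed with 6 to 15 N, and the pin then stays down
- lever (a joint): angle of lever and shaft about the stand's x, rad: 0 upright, positive leans to the stand's -y side; stops at -1 and +1. Starts at -0.95 to -0.82; the cross-hole lines up at about -0.45 to +0.6. Stiff: it stays where left and takes about 3 N at the grip to turn. With the pin dropped in it is locked with about 0.15 rad of play
- lever_grip (a point): middle of the lever's black fat round grip, 54 mm in diameter, 50 mm long, level, parallel to the stand's x, 80 mm from the shaft axis, 93 mm from the bore axis towards -x; can be pinched across from above at any lever angle. The grip has 4.5 times the pin's arm: pushing on after it catches, with over about 10 N more than turns it, bends the pin (limit 100 N, pin to stand)
- lock_pin_mid (a point): middle of the grip of the lock pin, z along the pin, upwards. Steel, about 70 g: round shank 10 mm in diameter, 72 mm long with a round tip, then a flange 22 mm in diameter, 5 mm thick, then a plain straight grip 14 mm in diameter, 40 mm tall. The point is 20 mm below the pin's top and 25 mm above the flange's underside. Starts upright in one of the rack's holes
- lock_pin: the same pin; origin at the same point, z along the pin, upwards
- pin_tip (a point): the round lower tip of the lock pin, 97 mm below the middle of its grip
- rack: grey plastic rack block 170 x 50 x 32 mm, fixed, origin at the centre of its underside; three upright holes 11 mm wide and 28 mm deep in a row along its x, 55 mm apart; the lock pin and two other things stand in them in any order
- t_key_mid (a point): shank of a T-handled key standing in the rack (leave alone); its cross bar is 56 mm long, diameter 11 mm, along the rack's y
- ball_rod_mid (a point): shank of a slim rod with a 22 mm ball on top, standing in the rack (leave alone)
- amber_jar: amber glass jar, 52 mm wide, 85 mm tall, left of the stand (leave alone); origin under its base
- vial: small glass cylinder 26 mm wide, 45 mm tall, on the bench (leave alone); origin under its base
- dropper: white dropper bottle, 32 mm wide, 60 mm tall (leave alone); origin under its base
- beaker: glass beaker, 72 mm wide, 90 mm tall (leave alone); origin under its base
Things that resemble listed ones, but are neither listed nor needed, are in the scene too. What is shaped like the lock_pin but green is not meant.

How it is judged:
By the outcome, as a careful person would: the job done as asked, in the order asked, and still so for the second after the job is handed in, with the robot touching nothing.
It also fails if it takes over 72 s, if anything falls off the work surface, if the arm or the gripper's body presses on something with over 40 N, if the wrist force passes 120 N, or if a joint passes its speed limit or range.

### The arm

A 7-joint arm with a two-finger parallel gripper is mounted at the origin on the work surface. World frame = base frame: x ahead of the robot, y to its left, z up, the work surface at z = 0. Lengths are in m, angles in rad, forces in N, time in s.
With the tool pointing down it reaches from about 0.425 to 0.925 m from the base axis. Payload 6.8 kg.
Tool frame: the origin (TCP) lies at the centre of the arm's flange, where the gripper is bolted on; the fingertips stand 173 mm ahead of it and the grasp point (between the pads) lies 155 mm ahead of it (r.hold_point_z is the distance from the TCP to the grasp point, in m); z points along the fingers, x is the direction in which the jaws open and shut, and the axes are right-handed (so a half turn about z gives the same grasp; the last joint's range is limited). The gripper opens to 85 mm and grips with 20 to 120 N. Pads are 22 mm wide; open, the fingers measure 114 mm over their backs; the gripper's body (76 mm by 85 mm) begins 54 mm behind the grasp point. The pads swing forward as they close: fully open they stand 13 mm farther back than shut.
Start: joints at [-1.407, 0.477, 0.022, 1.555, -0.011, 1.109, -0.083], TCP at [0.181, 0.65, 0.405] pointing down, gripper open.
Joint ranges: [-2.96, 2.96], [-0.34, 2.1], [-1.41, 1.46], [0.24, 2.44], [-1.37, 4.51], [0.17, 1.92], [-2.96, 2.96]. Speed limits (rad/s): [2.39, 2.39, 3.14, 3.14, 3.14, 3.14, 3.14].

### API

Orientations are given as a rotation vector (axis times angle).
In Python, from bench import r gives the robot as it stands.
- The arm moves only by the tool apply_moves, never from a script. Its arguments are lists of equal length, an entry for each row: "dp": the shift along the tool's x, y, z scaled (see below), a list of three; "twist": the turn, a rotation vector about the tool's x, y, z scaled (see below), a list of three; "jaw": the closure in counts, from 0 (fully open) to 255 (shut). In form: {"dp": [[x, y, z], ...], "twist": [[rx, ry, rz], ...], "jaw": [jaw, ...]}. A call has 1 to 20 rows; each row shifts and turns the pose as measured when the row begins, along the tool's axes as they then stand; what a row does not reach is not made up. The controller multiplies each number of a shift by 12 cm and each number of a turn by 120 degrees. A row lasts 1/10 s, in which the tool goes at most 50 mm and 8.59 degrees, less where a joint would pass 70% of its speed; a pose out of reach is approached as far as the arm can. A call with a number of a shift or a turn outside -1 to 1 is refused whole. A call with a gripper value outside its range is refused whole. The fingers move at their own pace and stop on an object; "grip_force" is the grip in N (left out, the last holds). Time passes only in rows, so rows that do not move let the fingers close. It gives the time, the measured TCP pose, the force and the opening at its end, in the units of the state.
- r.get_obs(): the state, without advancing time (a new reading comes with each control period).
- r.grab_frame(name): name is "side" or "top" or "wrist"; returns a dict with "color" (480x640x3 uint8, red, green, blue), "z_map" (480x640 float32, m along the optical axis (not along the pixel's ray), 0 where there is no reading), "intrinsics" (3x3 intrinsics, pixels), "R" (3x3) and "t" (3): a world point X has camera coordinates R X + t; the wrist camera has in their place "hand_eye" (4x4, takes a point from camera to tool coordinates, whose origin is the TCP and whose axes are the tool frame's). Camera axes: x right, y down, z forward; pixel columns grow to the right and rows downward; lengths in m; the calibration is good to about 2 mm. A picture is of the moment at which its call begins: read the wrist's pose just before it.
- r.hand_in(): hands the job in, once; it reports no verdict.
The state is a dict: "clock": time; "joints": joint angles; "qvel": joint speeds; "tau": joint torques, N m; "tcp_pos": TCP position; "orientation": TCP orientation; "contact_force": force on the tool from outside, world axes, zero at the start; "moment": the same for the moment, N m; "grip_width": finger opening in m.
Only numpy, scipy, OpenCV 4.12 (cv2) and the standard library are available. Lean on these libraries where they do the work, as an engineer would, in place of code of your own. Each camera call takes 0.05 s, during which the arm holds its last target.

## Working session

There is one attempt and no reset: what is moved stays moved. The work goes in short steps, Python scripts to look and compute and a tool call to move; the robot and the scene stay as the last step left them, time stands still between calls to the robot, and variables do not carry over. Pictures are saved under pics/ and viewed, and the job is handed in when it is done.

Besides the shell and the picture viewer there is one more tool, called in YAML: its name, and indented under it one key for each argument. apply_moves: Moves the arm, as the interface text tells. Shifts and turns lie within -1 to 1; 1 stands for 12 cm of shift or 120 degrees of turn. Its arguments: {"type":"object","properties":{"dp":{"type":"array"},"twist":{"type":"array"},"jaw":{"type":"array"},"grip_force":{"type":"number"}},"required":["dp","twist","jaw"]}

```bash
ls; mkdir -p pics; python3 - <<'E'
from bench import r
import cv2,pickle
o=r.get_obs(); print({k:o[k] for k in('clock','tcp_pos','orientation','contact_force','grip_width')}, r.hold_point_z)
for n in('side','top'):
    f=r.grab_frame(n); pickle.dump(f,open(f'pics/{n}0.pkl','wb')); cv2.imwrite(f'pics/{n}0.png',f['color'][:,:,::-1])
    print(n,f['intrinsics'],f['R'],f['t'])
E
```

```text
pics
{'clock': 0.0, 'tcp_pos': array([0.18113469, 0.64995978, 0.40370125]), 'orientation': array([ 2.50090144e+00,  1.89928835e+00, -2.17881452e-03]), 'contact_force': array([0.05698271, 0.06382147, 0.04402765]), 'grip_width': 0.0851822433843607} 0.1547
side [[514.6628289    0.         328.50575328]
 [  0.         514.6628289  246.38036987]
 [  0.           0.           1.        ]] [[ 0.91167537 -0.41032439  0.02195238]
 [-0.23438705 -0.56316447 -0.79240677]
 [ 0.33750662  0.71727239 -0.60959791]] [-0.50893398  0.2184032   0.81502515]
top [[451.83795666   0.         320.03265728]
 [  0.         451.83795666 239.45947962]
 [  0.           0.           1.        ]] [[ 0.02027851 -0.99940471  0.02791073]
 [-0.997475   -0.02212401 -0.06748439]
 [ 0.06806172 -0.02647177 -0.99732986]] [-0.02325876  0.59066892  0.82071331]
```

View pics/side0.png

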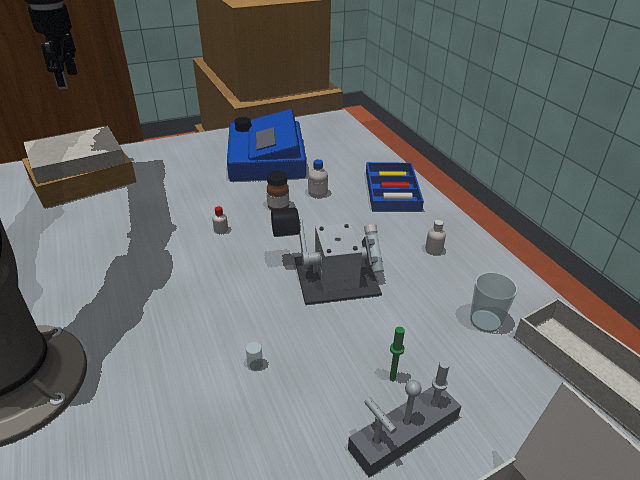

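View pics/top0.png

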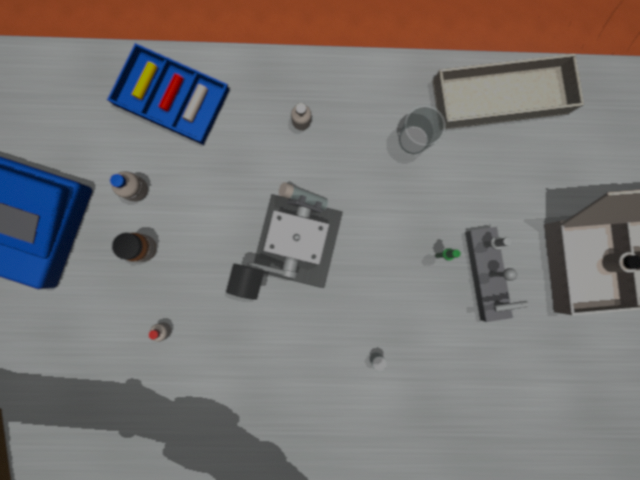

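The pin candidates in the side view are:
- Green pin look-alike at (397,345), excluded by colour.
- T-key at (378,415).
- Ball rod at (412,388).
- Steel pin with flange at (441,378), top view (497,241). This is my choice.

I'll check it in a close crop and measure.

```bash
cat > h.py <<'E'
import numpy as np,pickle,cv2
def load(n): return pickle.load(open(f'pics/{n}.pkl','rb'))
def cloud(f,T=None):
    K=f['intrinsics'];z=f['z_map'];v,u=np.mgrid[:480,:640]
    P=np.stack([(u-K[0,2])/K[0,0]*z,(v-K[1,2])/K[1,1]*z,z],-1)
    if T is None: W=(P-f['t'])@f['R']
    else: W=P@T[:3,:3].T+T[:3,3]
    W[z<=0]=np.nan
    return W
def onplane(f,u,v,z):
    K=f['intrinsics'];d=f['R'].T@np.array([(u-K[0,2])/K[0,0],(v-K[1,2])/K[1,1],1]);c=-f['R'].T@f['t']
    return c+d*(z-c[2])/d[2]
E
python3 - <<'E'
from h import *
s=load('side0');t=load('top0')
a=cv2.resize(s['color'][320:480,330:490],(600,600),interpolation=cv2.INTER_CUBIC)
cv2.imwrite('pics/c1.png',a[:,:,::-1])
b=cv2.resize(t['color'][170:320,210:360],(600,600),interpolation=cv2.INTER_CUBIC)
cv2.imwrite('pics/c2.png',b[:,:,::-1])
b=cv2.resize(t['color'][210:330,420:540],(600,600),interpolation=cv2.INTER_CUBIC)
cv2.imwrite('pics/c3.png',b[:,:,::-1])
for n,f in(('side',s),('top',t)):
    W=cloud(f);Z=W[...,2]
    m=(abs(Z-.096)<.004)&(abs(W[...,0]-.6)<.25)&(abs(W[...,1])<.25)
    nn,l,st,c=cv2.connectedComponentsWithStats(m.astype(np.uint8))
    for i in range(1,nn):
        if st[i,4]>150:
            p=W[l==i];print(n,'blk',st[i],p.mean(0),np.ptp(p,axis=0),cv2.minAreaRect((p[:,:2]*1000).astype(np.float32)))
    m=(abs(Z-.032)<.004)
    nn,l,st,c=cv2.connectedComponentsWithStats(m.astype(np.uint8))
    for i in range(1,nn):
        if st[i,4]>100:
            p=W[l==i];print(n,'rack',st[i],p.mean(0),cv2.minAreaRect((p[:,:2]*1000).astype(np.float32)))
print('bore',onplane(t,297,237,.096),'side',onplane(s,338,239,.096))
print('lever depth', [cloud(t)[v,u] for v,u in((281,243),(270,243),(290,243))])
W=cloud(t)
for u,v in((497,241),(503,241),(508,273),(512,305)): print(u,v,W[v,u])
W=cloud(s)
for u,v in((443,366),(441,380),(440,390)): print(u,v,W[v,u])
E
```

```text
side blk [ 315  223   47   36 1153] [0.58736522 0.02853077 0.09655658] [0.08704967 0.1107521  0.00787617] ((588.9150390625, 31.891231536865234), (100.2433090209961, 70.58952331542969), 77.28379821777344)
side rack [504  39 136  60 324] [1.9307512  0.76687339 0.03196533] ((1932.3653564453125, 805.070556640625), (717.8936767578125, 24.691659927368164), 89.90091705322266)
side rack [207  41  92  32 185] [0.80196257 1.23948236 0.03205387] ((748.3984375, 1327.4686279296875), (212.73757934570312, 470.57452392578125), 33.36321258544922)
side rack [  0  87  63  11 152] [0.03494436 1.22562061 0.032024  ] ((39.978126525878906, 1225.1964111328125), (20.0621280670166, 183.42434692382812), 89.6042251586914)
side rack [367 162  57  41 265] [0.841868   0.25586491 0.0303791 ] ((860.2421875, 279.6282958984375), (197.16888427734375, 120.12722778320312), 67.03572082519531)
side rack [228 166  78   8 214] [0.58294501 0.44731625 0.03199534] ((585.6182861328125, 446.2757263183594), (11.713997840881348, 195.96047973632812), 72.86072540283203)
side rack [ 39 170  95  29 304] [0.15742076 0.54073289 0.0320394
[... 2378 characters left out ...]
  8  35 110] [ 0.51182086 -0.58410004  0.03177468] ((510.984619140625, -583.56396484375), (62.56882095336914, 7.1635236740112305), 2.2120842933654785)
bore [0.58916682 0.03034499 0.096     ] side [0.59015125 0.03203784 0.096     ]
lever depth [array([0.51422774, 0.11396491, 0.13119608]), array([0.53174769, 0.11481496, 0.1291218 ]), array([0.49984549, 0.11376812, 0.12935979])]
497 241 [ 0.59003489 -0.31225211  0.09470146]
503 241 [ 0.58832324 -0.31116945  0.12097732]
508 273 [ 0.53562817 -0.3209616   0.11686519]
512 305 [ 0.48160969 -0.3370019   0.09542028]
443 366 [ 0.58400792 -0.31996607  0.12265092]
441 380 [ 0.58351561 -0.32307789  0.0962136 ]
440 390 [ 0.58269136 -0.32664529  0.07849448]
```

View pics/c1.png

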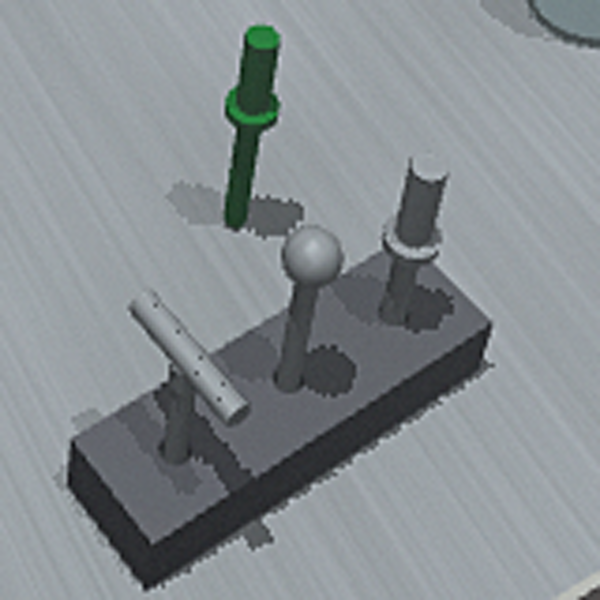

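View pics/c2.png

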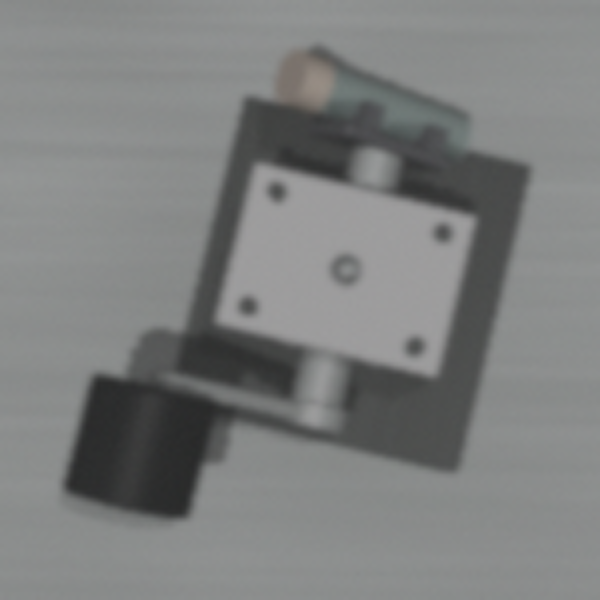

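View pics/c3.png

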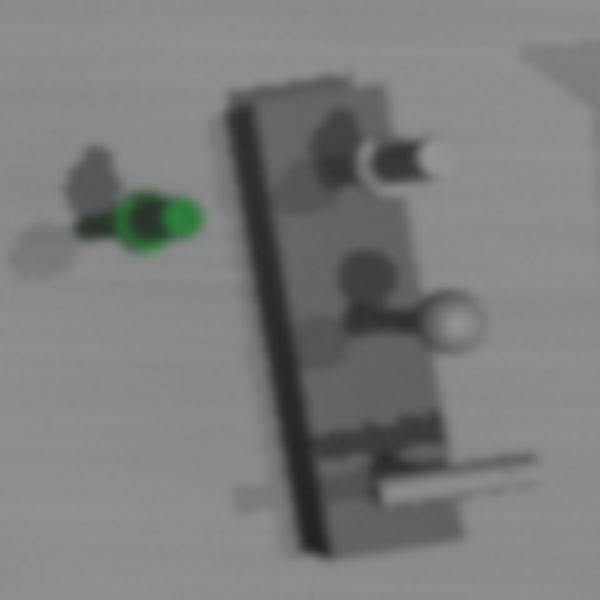

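The crop confirms it: the steel pin with its flange stands in the rack hole at side (441,378), about (0.589,-0.316), with its top at z≈0.122. The bore is at top (297,237), about (0.589,0.031). The lever is at about -0.9 rad. Next I'll plan the approach.

```bash
cat >> h.py <<'E'
from scipy.spatial.transform import Rotation as Ro
def plan(o,xyz,yaw_deg):
    """rows: remaining shift in tool axes (scaled) and remaining twist (scaled)"""
    R=Ro.from_rotvec(o['orientation']);c,s=np.cos(np.radians(yaw_deg)),np.sin(np.radians(yaw_deg))
    T=Ro.from_matrix(np.array([[c,s,0],[s,-c,0],[0,0,-1]]))
    d=np.array(xyz)-o['tcp_pos'];dt=R.inv().apply(d)
    tw=(R.inv()*T).as_rotvec(degrees=True)
    print('clk %.2f'%o['clock'],'tcp',o['tcp_pos'].round(4),'F',o['contact_force'].round(2),'M',o['moment'].round(2),'w %.4f'%o['grip_width'],'q',np.round(o['joints'],2))
    print(' d world mm',(d*1000).round(1),'tool mm',(dt*1000).round(1),'scaled',(dt/.12).round(3),'n50=%.1f'%(np.linalg.norm(d)/.05),'| twist deg',tw.round(2),'scaled',(tw/120).round(4),'tilt tool z',R.apply([0,0,1]).round(4))
E
python3 - <<'E'
from h import *
from bench import r
t=load('top0');s=load('side0')
f=r.grab_frame('wrist');print(f['hand_eye'],f['intrinsics'])
for W in(cloud(t),cloud(s)):
    for f,n in((t,'t'),):pass
for f in(t,s):
    W=cloud(f);c=f['color'].astype(int);m=(c[...,1]>c[...,0]+30)&(c[...,1]>c[...,2]+30);p=W[m];p=p[~np.isnan(p[:,0])];p=p[(abs(p[:,0]-.57)<.1)&(abs(p[:,1]+.25)<.12)];print('green',len(p),p[p[:,2]>.05].mean(0),np.ptp(p,axis=0),p[:,2].max())
    m=(abs(W[...,0]-.59)<.02)&(abs(W[...,1]+.316)<.02)&(W[...,2]>.085);p=W[m];print('pin',p.mean(0),p.min(0),p.max(0));
    m=(W[...,2]>.1)&(W[...,0]>.45)&(W[...,0]<.545)&(W[...,1]>.06)&(W[...,1]<.17);p=W[m];i=p[:,2].argmax();print('lever',p[i],len(p))
o=r.get_obs();plan(o,[.45,.30,.40],74.4);plan(o,[.589,-.316,.30],99.7)
E
```

```text
[[ 9.99998862e-01  1.26995019e-03  8.14647650e-04 -9.02866885e-04]
 [-1.46456815e-03  9.46792578e-01  3.21841062e-01 -8.41768604e-02]
 [-3.62580229e-04 -3.21841889e-01  9.46793360e-01  3.04591845e-02]
 [ 0.00000000e+00  0.00000000e+00  0.00000000e+00  1.00000000e+00]] [[381.30620639   0.         323.00971892]
 [  0.         381.30620639 242.80604167]
 [  0.           0.           1.        ]]
green 86 [ 0.56563714 -0.23144582  0.1013991 ] [0.01560995 0.01619948 0.04642895] 0.12158079080993589
pin [ 0.58779886 -0.31536259  0.11106783] [ 0.58132762 -0.32507518  0.08521592] [ 0.59512051 -0.31064515  0.12522956]
lever [0.51735503 0.11858214 0.1329289 ] 1073
green 99 [ 0.56501303 -0.23464869  0.09542414] [0.08731815 0.10876358 0.12016687] 0.11956208029518285
pin [ 0.58516798 -0.31971611  0.10781113] [ 0.58017568 -0.32496425  0.08517505] [ 0.59493652 -0.31065428  0.12305201]
lever [0.49267809 0.11538023 0.13086721] 625
clk 0.15 tcp [0.1812 0.65   0.4039] F [-0.74  0.5   0.59] M [-0.03 -0.03 -0.01] w 0.0852 q [-1.41  0.48  0.02  1.56 -0.01  1.11 -0.08]
 d world mm [ 268.8 -350.    -3.9] tool mm [-265.   352.9    4.4] scaled [-2.208  2.941  0.036] n50=8.8 | twist deg [0.01 0.08 0.03] scaled [0.0001 0.0007 0.0002] tilt tool z [-3.0e-04 -1.4e-03 -1.0e+00]
clk 0.15 tcp [0.1812 0.65   0.4039] F [-0.74  0.5   0.59] M [-0.03 -0.03 -0.01] w 0.0852 q [-1.41  0.48  0.02  1.56 -0.01  1.11 -0.08]
 d world mm [ 407.8 -966.  -103.9] tool mm [-820.9  652.2  105.2] scaled [-6.841  5.435  0.877] n50=21.1 | twist deg [-1.000e-02  8.000e-02 -2.527e+01] scaled [-1.000e-04  7.000e-04 -2.106e-01] tilt tool z [-3.0e-04 -1.4e-03 -1.0e+00]
```

apply_moves:
  dp:
    - [-0.245, 0.327, 0.004]
    - [-0.245, 0.327, 0.004]
    - [-0.245, 0.327, 0.004]
    - [-0.245, 0.327, 0.004]
    - [-0.245, 0.327, 0.004]
    - [-0.245, 0.327, 0.004]
    - [-0.245, 0.327, 0.004]
    - [-0.245, 0.327, 0.004]
    - [-0.245, 0.327, 0.004]
  twist:
    - [0, 0, -0.023]
    - [0, 0, -0.023]
    - [0, 0, -0.023]
    - [0, 0, -0.023]
    - [0, 0, -0.023]
    - [0, 0, -0.023]
    - [0, 0, -0.023]
    - [0, 0, -0.023]
    - [0, 0, -0.023]
  jaw: [110, 110, 110, 110, 110, 110, 110, 110, 110]
  grip_force: 30

```text
clock: 1.05
tcp_pos: [0.5117, 0.3619, 0.3956]
orientation: [-1.99, -2.426, 0.009]
contact_force: [-0.2, 1.6, 0.6]
grip_width: 0.0486
```

```bash
python3 - <<'E'
from h import *
from bench import r
o=r.get_obs();plan(o,[.58,-.27,.36],99.7)
E
```

```text
clk 1.05 tcp [0.5117 0.3619 0.3956] F [-0.18  1.6   0.63] M [ 0.06 -0.04 -0.03] w 0.0486 q [-0.76  0.41  0.06  1.69 -0.03  1.05  1.08]
 d world mm [  68.3 -631.9  -35.6] tool mm [-633.1  -56.3   36.2] scaled [-5.276 -0.469  0.302] n50=12.7 | twist deg [-0.39  0.03  1.57] scaled [-0.0032  0.0002  0.0131] tilt tool z [-0.0065 -0.0017 -1.    ]
```

apply_moves:
  dp:
    - [-0.406, -0.036, 0.015]
    - [-0.406, -0.036, 0.015]
    - [-0.406, -0.036, 0.015]
    - [-0.406, -0.036, 0.015]
    - [-0.406, -0.036, 0.015]
    - [-0.406, -0.036, 0.015]
    - [-0.406, -0.036, 0.015]
    - [-0.406, -0.036, 0.02]
    - [-0.406, -0.036, 0.02]
    - [-0.406, -0.036, 0.02]
    - [-0.406, -0.036, 0.02]
    - [-0.406, -0.036, 0.02]
    - [-0.2, -0.036, 0.02]
  twist:
    - [0, 0, 0.004]
    - [0, 0, 0.004]
    - [0, 0, 0.004]
    - [0, 0, 0]
    - [0, 0, 0]
    - [0, 0, 0]
    - [0, 0, 0]
    - [0, 0, 0]
    - [0, 0, 0]
    - [0, 0, 0]
    - [0, 0, 0]
    - [0, 0, 0]
    - [0, 0, 0]
  jaw: [110, 110, 110, 110, 110, 110, 110, 110, 110, 110, 110, 110, 110]

```text
clock: 2.35
tcp_pos: [0.5636, -0.2638, 0.3666]
orientation: [-2.027, -2.398, 0.009]
contact_force: [1.1, -0.2, -0.2]
grip_width: 0.0485
```

```bash
cat > snap.py <<'E'
from h import *
from bench import r
import sys
n=sys.argv[1]
o=r.get_obs();f=r.grab_frame('wrist')
T=np.eye(4);T[:3,:3]=Ro.from_rotvec(o['orientation']).as_matrix();T[:3,3]=o['tcp_pos'];f['T']=T@f['hand_eye']
f['R']=f['T'][:3,:3].T;f['t']=-f['R']@f['T'][:3,3];f['obs']=o
pickle.dump(f,open(f'pics/{n}.pkl','wb'));cv2.imwrite(f'pics/{n}.png',f['color'][:,:,::-1])
E
python3 snap.py w1; python3 - <<'E'
from h import *
from bench import r
plan(r.get_obs(),[.589,-.316,.30],99.7)
f=load('w1');W=cloud(f)
m=(abs(W[...,0]-.59)<.02)&(abs(W[...,1]+.316)<.02)&(W[...,2]>.117);p=W[m];print('pin top',len(p),p.mean(0),np.median(p,0),p.min(0),p.max(0))
E
```

```text
clk 2.40 tcp [ 0.5625 -0.2672  0.3662] F [-0.01 -3.4  -0.18] M [-0.22  0.03 -0.02] w 0.0486 q [ 0.12  0.44  0.3   1.74 -0.14  0.99  2.2 ]
 d world mm [ 26.5 -48.8 -66.2] tool mm [-52.2  18.6  66.3] scaled [-0.435  0.155  0.553] n50=1.7 | twist deg [-0.37  0.25 -0.33] scaled [-0.0031  0.002  -0.0027] tilt tool z [-0.0057 -0.0053 -1.    ]
pin top 2966 [ 0.57721434 -0.31174256  0.23629303] [ 0.57740257 -0.3117503   0.25291127] [ 0.57000234 -0.32415868  0.11716958] [ 0.5927266  -0.30032478  0.26772133]
```

View pics/w1.png

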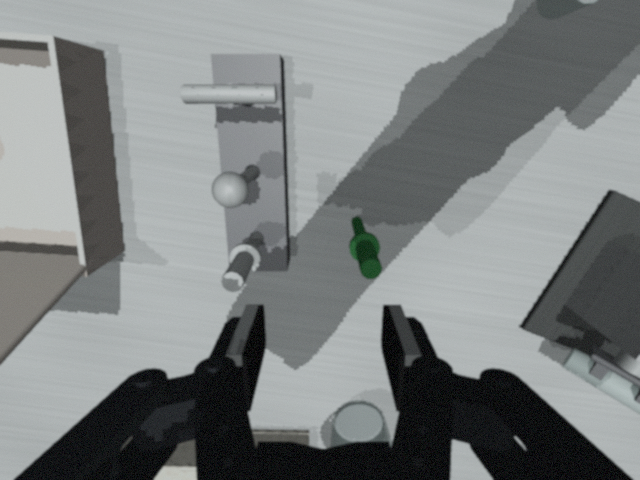

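The pin's top is at about (232,283), its flange at (243,258). The green look-alike is clear of the jaws, at (367,255).

```bash
python3 - <<'E'
from h import *
f=load('w1');W=cloud(f)
print(onplane(f,232,283,.121),onplane(f,243,258,.081),onplane(f,230,189,.106))
sub=(np.mgrid[:480,:640][1]<262)&(np.mgrid[:480,:640][0]<300)
m=sub&(abs(W[...,0]-.59)<.03)&(abs(W[...,1]+.316)<.03)&(W[...,2]>.117)&(W[...,2]<.14);p=W[m];print('top',len(p),p.mean(0),p.min(0),p.max(0))
E
```

```text
[ 0.58665592 -0.31763674  0.121     ] [ 0.58551956 -0.31897973  0.081     ] [ 0.53177626 -0.32742291  0.106     ]
top 398 [ 0.58486315 -0.31731511  0.1207545 ] [ 0.5786129  -0.32415868  0.11716958] [ 0.5927266  -0.3106838   0.12306143]
```

apply_moves:
  dp:
    - [-0.22, 0.075, 0.2]
    - [-0.22, 0.075, 0.25]
    - [0, 0, 0]
  twist:
    - [-0.002, 0.001, -0.002]
    - [0, 0, 0]
    - [0, 0, 0]
  jaw: [110, 110, 110]

```text
clock: 2.7
tcp_pos: [0.5889, -0.3198, 0.3104]
orientation: [2.03, 2.397, -0.004]
contact_force: [-0.6, 0.2, -1.1]
grip_width: 0.0485
```

```bash
python3 snap.py w2; python3 - <<'E'
from h import *
from bench import r
plan(r.get_obs(),[.588,-.3175,.26],99.7)
E
```

```text
clk 2.75 tcp [ 0.5892 -0.3188  0.3124] F [-0.23  0.31 -0.09] M [ 0.    0.01 -0.06] w 0.0488 q [ 0.21  0.57  0.28  1.66 -0.18  0.93  2.29]
 d world mm [ -1.2   1.3 -52.4] tool mm [ 1.6 -0.9 52.4] scaled [ 0.013 -0.008  0.436] n50=1.0 | twist deg [ 0.01  0.14 -0.2 ] scaled [ 0.0001  0.0011 -0.0016] tilt tool z [ 5.0e-04 -2.3e-03 -1.0e+00]
```

View pics/w2.png

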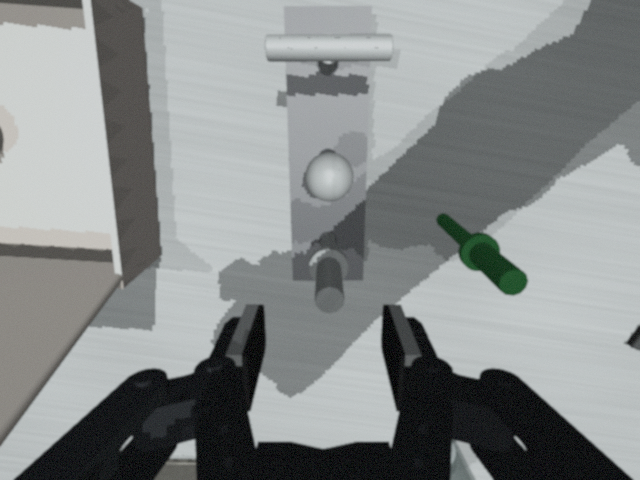

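The pin's top is at (329,299), between the fingers (their mid column is 324).

```bash
python3 - <<'E'
from h import *
f=load('w2');print(onplane(f,329,299,.121),onplane(f,328,266,.081))
E
```

```text
[ 0.58539965 -0.31815529  0.121     ] [ 0.58522216 -0.31821232  0.081     ]
```

apply_moves:
  dp:
    - [0.006, -0.009, 0.2]
    - [0.003, -0.007, 0.2]
    - [0, 0, 0.03]
    - [0, 0, 0]
  twist:
    - [0, 0.001, -0.001]
    - [0, 0, 0]
    - [0, 0, 0]
    - [0, 0, 0]
  jaw: [110, 110, 110, 110]

```text
clock: 3.15
tcp_pos: [0.5888, -0.3147, 0.2635]
orientation: [2.021, 2.401, 0.006]
contact_force: [0.2, -0.0, -0.4]
grip_width: 0.0484
```

```bash
python3 - <<'E'
from h import *
from bench import r
plan(r.get_obs(),[.587,-.318,.26],99.7)
E
```

```text
clk 3.15 tcp [ 0.5888 -0.3147  0.2635] F [ 0.21 -0.   -0.37] M [-0.08 -0.04  0.02] w 0.0484 q [ 0.22  0.62  0.26  1.7  -0.21  0.84  2.31]
 d world mm [-1.8 -3.3 -3.5] tool mm [-2.9 -2.3  3.5] scaled [-0.024 -0.019  0.029] n50=0.1 | twist deg [0.29 0.02 0.12] scaled [0.0024 0.0002 0.001 ] tilt tool z [ 5.e-03  5.e-04 -1.e+00]
```

apply_moves:
  dp:
    - [-0.024, -0.018, 0.028]
    - [0, 0, 0]
    - [0, 0, 0]
    - [0, 0, 0]
    - [0, 0, 0]
    - [0, 0, 0]
  twist:
    - [0.0024, 0, 0.001]
    - [0, 0, 0]
    - [0, 0, 0]
    - [0, 0, 0]
    - [0, 0, 0]
    - [0, 0, 0]
  jaw: [110, 110, 255, 255, 255, 255]
  grip_force: 40

```text
clock: 3.75
tcp_pos: [0.5886, -0.3176, 0.2654]
orientation: [2.02, 2.398, 0.004]
contact_force: [0.5, -0.1, -0.7]
grip_width: 0.0127
```

```bash
python3 - <<'E'
from h import *
from bench import r
plan(r.get_obs(),[.587,-.318,.26],99.7)
E
```

```text
clk 3.75 tcp [ 0.5886 -0.3176  0.2654] F [ 0.46 -0.14 -0.69] M [-0.05  0.   -0.01] w 0.0127 q [ 0.22  0.62  0.26  1.7  -0.2   0.84  2.31]
 d world mm [-1.6 -0.4 -5.4] tool mm [-0.1 -1.7  5.4] scaled [-0.001 -0.014  0.045] n50=0.1 | twist deg [0.34 0.18 0.07] scaled [0.0028 0.0015 0.0006] tilt tool z [ 0.0064 -0.0022 -1.    ]
```

apply_moves:
  dp:
    - [0, 0, -0.15]
    - [0, 0, -0.25]
    - [0, 0, -0.35]
    - [0, 0, -0.35]
    - [0, 0, -0.2]
    - [0, 0, 0]
  twist:
    - [0, 0, 0]
    - [0, 0, 0]
    - [0, 0, 0]
    - [0.003, 0.001, 0]
    - [0, 0, 0]
    - [0, 0, 0]
  jaw: [255, 255, 255, 255, 255, 255]

```text
clock: 4.35
tcp_pos: [0.5876, -0.3173, 0.4253]
orientation: [-2.024, -2.4, 0.004]
contact_force: [0.9, -0.3, -0.2]
grip_width: 0.0125
```

```bash
python3 snap.py w3; python3 - <<'E'
from h import *
from bench import r
plan(r.get_obs(),[.589,.031,.40],77.3)
f=r.grab_frame('side');cv2.imwrite('pics/s1.png',f['color'][:,:,::-1]);pickle.dump(f,open('pics/s1.pkl','wb'))
E
```

```text
clk 4.40 tcp [ 0.5873 -0.3171  0.4234] F [ 0.73 -0.75 -1.42] M [ 0.02 -0.02  0.07] w 0.0127 q [ 0.18  0.46  0.31  1.57 -0.15  1.14  2.27]
 d world mm [  1.7 348.1 -23.4] tool mm [342.8  60.7  23.5] scaled [2.856 0.506 0.196] n50=7.0 | twist deg [-3.100e-01 -1.000e-02  2.244e+01] scaled [-2.60e-03 -1.00e-04  1.87e-01] tilt tool z [-5.3e-03  3.0e-04 -1.0e+00]
```

View pics/w3.png

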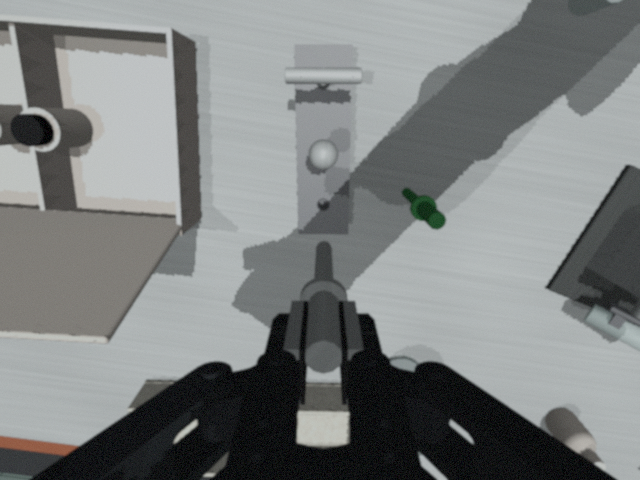

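View pics/s1.png

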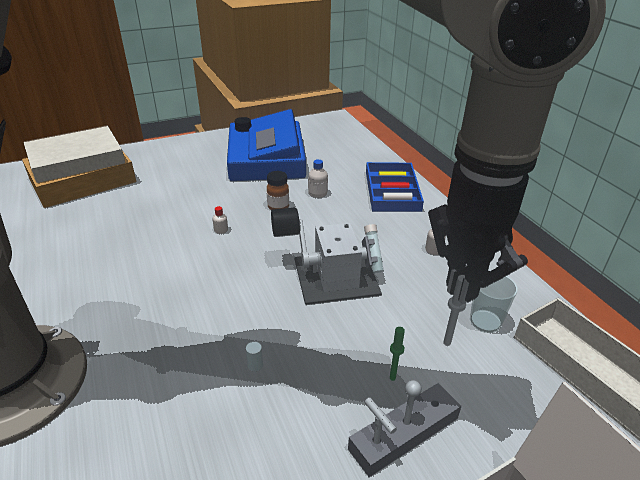

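```bash
cat >> h.py <<'E'
def ontool(f,u,v,z):
    K=f['intrinsics'];H=f['hand_eye'];d=H[:3,:3]@np.array([(u-K[0,2])/K[0,0],(v-K[1,2])/K[1,1],1]);c=H[:3,3]
    return c+d*(z-c[2])/d[2]
E
python3 - <<'E'
from h import *
f=load('w3')
print('hole world',onplane(f,323,204,.032))
print('tip tool',ontool(f,323.5,246,.261))
a=cv2.resize(f['color'][190:390,250:400],(600,800),interpolation=cv2.INTER_CUBIC)
cv2.imwrite('pics/c4.png',cv2.resize(a,(450,600))[:,:,::-1])
W=cloud(f);m=(abs(np.mgrid[:480,:640][1]-323)<4)
P=(W-f['obs']['tcp_pos'])@Ro.from_rotvec(f['obs']['orientation']).as_matrix()
for v in range(236,375,6): print(v,P[v,323].round(4))
E
```

```text
hole world [ 0.58548025 -0.31777204  0.032     ]
tip tool [ 2.16220226e-04 -3.87765432e-03  2.61000000e-01]
236 [1.000e-04 4.180e-02 4.246e-01]
242 [-1.000e-04 -8.900e-03  2.541e-01]
248 [-1.000e-04 -9.000e-03  2.429e-01]
254 [-1.00e-04 -8.90e-03  2.33e-01]
260 [-1.000e-04 -8.500e-03  2.246e-01]
266 [-1.00e-04 -9.30e-03  2.14e-01]
272 [-2.000e-04 -9.200e-03  2.064e-01]
278 [-0.0002 -0.0145  0.1871]
284 [-0.0002 -0.0127  0.1847]
290 [-0.0002 -0.0104  0.1833]
296 [-0.0002 -0.0104  0.1775]
302 [-0.0002 -0.0105  0.1718]
308 [-0.0002 -0.0106  0.1665]
314 [-0.0002 -0.0102  0.1624]
320 [-0.0002 -0.0107  0.1571]
326 [-0.0002 -0.0108  0.1525]
332 [-0.0002 -0.0109  0.1484]
338 [-0.0002 -0.0105  0.1453]
344 [-0.0002 -0.0095  0.1431]
350 [-0.0002 -0.0065  0.144 ]
356 [-0.0002 -0.0043  0.1436]
362 [-0.0002 -0.0015  0.1441]
368 [-0.0002  0.001   0.1441]
374 [3.000e-04 2.206e-01 4.241e-01]
```

View pics/c4.png

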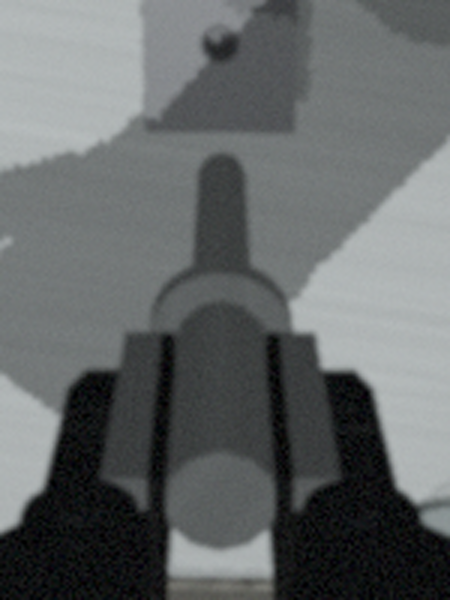

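The pin is held straight: its axis is at tool y≈-3.8 mm and its tip 261 mm ahead of the TCP. The empty hole shows at (323,204). Next I move over the block.

apply_moves:
  dp:
    - [0.2, 0, -0.1]
    - [0.35, 0.05, -0.05]
    - [0.4, 0.05, -0.05]
    - [0.4, -0.06, 0]
    - [0.4, -0.06, 0]
    - [0.4, -0.06, 0]
  twist:
    - [0, 0, 0.0624]
    - [0, 0, 0.0624]
    - [0, 0, 0.0624]
    - [0, 0, 0]
    - [0, 0, 0]
    - [0, 0, 0]
  jaw: [255, 255, 255, 255, 255, 255]

```text
clock: 5.05
tcp_pos: [0.6081, -0.0598, 0.4325]
orientation: [-2.474, -1.908, 0.036]
contact_force: [1.3, -0.1, 0.1]
grip_width: 0.0132
```

```bash
python3 - <<'E'
from h import *
from bench import r
plan(r.get_obs(),[.593,.030,.42],77.3)
E
```

```text
clk 5.05 tcp [ 0.6081 -0.0598  0.4325] F [ 1.27 -0.08  0.11] M [-0.05 -0.08 -0.03] w 0.0132 q [-0.26  0.36  0.34  1.69 -0.13  1.14  1.43]
 d world mm [-15.1  89.8 -12.5] tool mm [ 83.1 -37.   12.9] scaled [ 0.692 -0.309  0.107] n50=1.8 | twist deg [-1.59  0.43 -2.  ] scaled [-0.0133  0.0036 -0.0167] tilt tool z [-2.870e-02 -7.000e-04 -9.996e-01]
```

apply_moves:
  dp:
    - [0.3, -0.13, 0.05]
    - [0.3, -0.13, 0.05]
    - [0.09, -0.05, 0.01]
    - [0, 0, 0]
  twist:
    - [-0.007, 0.002, -0.008]
    - [-0.006, 0.002, -0.008]
    - [0, 0, 0]
    - [0, 0, 0]
  jaw: [255, 255, 255, 255]

```text
clock: 5.45
tcp_pos: [0.5887, 0.0437, 0.4099]
orientation: [-2.431, -1.974, 0.014]
contact_force: [0.7, -1.0, -0.9]
grip_width: 0.0129
```

```bash
python3 - <<'E'
from h import *
from bench import r
plan(r.get_obs(),[.593,.030,.42],77.3)
E
```

```text
clk 5.45 tcp [0.5887 0.0437 0.4099] F [ 0.73 -0.99 -0.95] M [-0.05 -0.03 -0.  ] w 0.0129 q [-0.4   0.34  0.28  1.77 -0.11  1.06  1.29]
 d world mm [  4.3 -13.7  10.1] tool mm [-12.5   6.8 -10.2] scaled [-0.104  0.057 -0.085] n50=0.4 | twist deg [-0.78  0.04  0.84] scaled [-0.0065  0.0003  0.007 ] tilt tool z [-0.0135  0.0023 -0.9999]
```

apply_moves:
  dp:
    - [-0.1, 0.055, -0.06]
    - [0, 0, 0]
    - [0, 0, 0]
  twist:
    - [-0.006, 0, 0.007]
    - [0, 0, 0]
    - [0, 0, 0]
  jaw: [255, 255, 255]

```text
clock: 5.75
tcp_pos: [0.5933, 0.0251, 0.4158]
orientation: [2.459, 1.953, -0.008]
contact_force: [0.8, 0.8, -0.7]
grip_width: 0.0125
```

```bash
python3 snap.py w4; python3 - <<'E'
from h import *
from bench import r
plan(r.get_obs(),[.593,.030,.40],77.3)
f=load('w4');cv2.imwrite('pics/c5.png',cv2.resize(f['color'][120:320,250:400],(600,800),interpolation=cv2.INTER_CUBIC)[:600,:,::-1])
E
```

```text
clk 5.80 tcp [0.5934 0.0243 0.4161] F [ 0.48 -0.84 -1.04] M [ 0.01 -0.01 -0.02] w 0.0126 q [-0.38  0.34  0.3   1.76 -0.11  1.06  1.3 ]
 d world mm [ -0.4   5.7 -16.1] tool mm [ 5.5 -1.6 16.1] scaled [ 0.046 -0.014  0.134] n50=0.3 | twist deg [-0.08  0.27 -0.44] scaled [-0.0007  0.0023 -0.0036] tilt tool z [-0.0025 -0.0043 -1.    ]
```

View pics/w4.png

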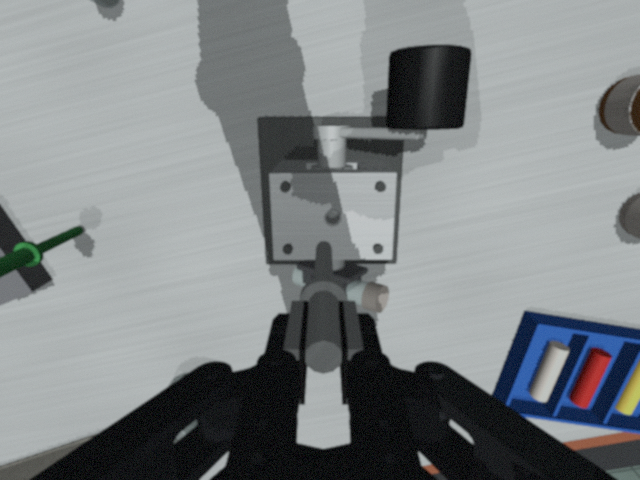

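View pics/c5.png

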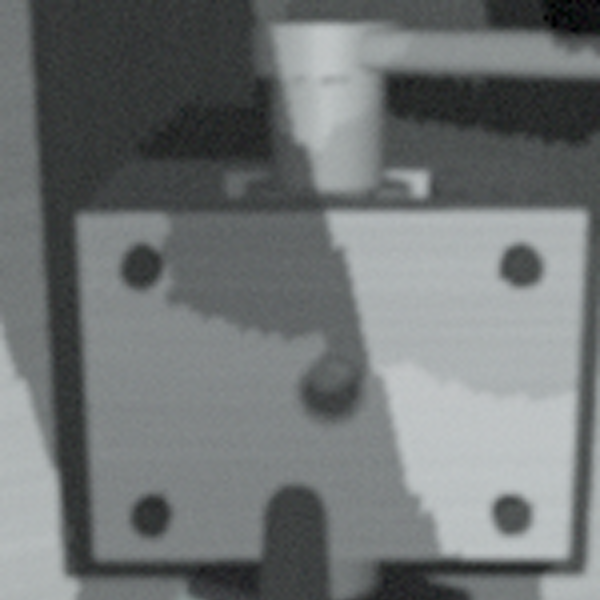

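The bore mouth is at (332.5,216), the pin tip at (323,243) and the four screws sit around the bore.

```bash
python3 - <<'E'
from h import *
f=load('w4');o=f['obs']
b=onplane(f,332.5,216.2,.096)
s=np.array([onplane(f,250+x/4,120+y/4,.096) for x,y in((142,267),(522,265),(151,516),(511,516))])
print('bore',b,'screw mean',s.mean(0)); d=s[1]-s[0];print('jaw-dir yaw',np.degrees(np.arctan2(d[1],d[0])))
d=s[3]-s[2];print(np.degrees(np.arctan2(d[1],d[0])))
R=Ro.from_rotvec(o['orientation']);tip=o['tcp_pos']+R.apply([0,-.0039,.261]);print('tip',tip,'err',(b-tip)*1000, 'tool',R.inv().apply(b-tip)*1000, 'tcp target', b-R.apply([0,-.0039,0]))
E
```

```text
bore [0.58614442 0.03229449 0.096     ] screw mean [0.58809638 0.03213687 0.096     ]
jaw-dir yaw 77.34826761115926
77.08422154295003
tip [0.58865778 0.02499131 0.15481173] err [ -2.51335286   7.30317945 -58.81173083] tool [ 6.79840477 -3.96810663 58.79208177] tcp target [0.58994323 0.03141187 0.09599119]
```

apply_moves:
  dp:
    - [0.05, -0.037, 0.2]
    - [0, 0, 0.15]
    - [0, 0, 0]
    - [0, 0, 0]
  twist:
    - [0, 0.002, -0.003]
    - [0, 0, 0]
    - [0, 0, 0]
    - [0, 0, 0]
  jaw: [255, 255, 255, 255]

```text
clock: 6.2
tcp_pos: [0.5916, 0.0261, 0.3751]
orientation: [2.461, 1.949, 0.003]
contact_force: [0.4, 0.3, 0.0]
grip_width: 0.0128
```

```bash
python3 snap.py w5; python3 - <<'E'
from h import *
from bench import r
plan(r.get_obs(),[.5904,.0313,.363],77.3)
f=load('w5');cv2.imwrite('pics/c6.png',cv2.resize(f['color'][120:320,250:400],(600,800),interpolation=cv2.INTER_CUBIC)[:800,:,::-1][200:])
E
```

```text
clk 6.25 tcp [0.5915 0.026  0.3751] F [-0.42 -0.36 -1.39] M [ 0.01 -0.03  0.01] w 0.0126 q [-0.37  0.38  0.29  1.81 -0.13  0.97  1.31]
 d world mm [ -1.1   5.3 -12.1] tool mm [ 4.9 -2.3 12.1] scaled [ 0.041 -0.019  0.101] n50=0.3 | twist deg [ 0.16  0.02 -0.54] scaled [ 0.0013  0.0002 -0.0045] tilt tool z [ 0.0027 -0.001  -1.    ]
```

View pics/c6.png

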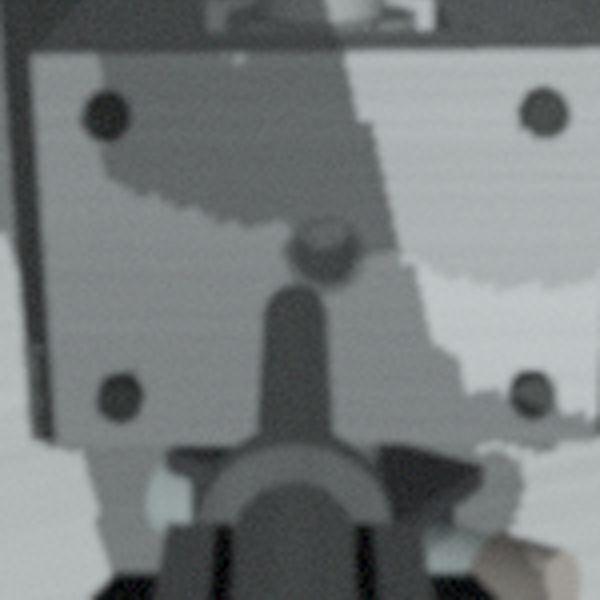

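The bore is at (331,232) and the tip at (324,243), so it still needs about 5 mm of sideways correction.

```bash
python3 - <<'E'
from h import *
f=load('w5');o=f['obs'];R=Ro.from_rotvec(o['orientation'])
b=onplane(f,331.2,232.3,.096)
s=np.array([onplane(f,250+x/4,120+50+y/4,.096) for x,y in((106,115),(544,112),(121,396),(532,393))])
print(b,s.mean(0))
for c in(b,s.mean(0)): print('tool shift',R.inv().apply(c-o['tcp_pos']-R.apply([0,-.0039,.0]))*1000)
E
```

```text
[0.58633361 0.03231714 0.096     ] [0.58797559 0.03210478 0.096     ]
tool shift [  4.93963874  -3.38588158 279.03519557]
tool shift [  5.10900529  -1.73891247 279.03973657]
```

apply_moves:
  dp:
    - [0.042, -0.024, 0.06]
    - [0, 0, 0]
    - [0, 0, 0]
  twist:
    - [0.001, 0, -0.004]
    - [0, 0, 0]
    - [0, 0, 0]
  jaw: [255, 255, 255]

```text
clock: 6.55
tcp_pos: [0.5905, 0.0316, 0.3695]
orientation: [2.453, 1.959, 0.005]
contact_force: [0.8, -0.0, -0.8]
grip_width: 0.0124
```

```bash
python3 snap.py w6; python3 - <<'E'
from h import *
from bench import r
plan(r.get_obs(),[.5902,.0313,.350],77.3)
f=load('w6');cv2.imwrite('pics/c7.png',cv2.resize(f['color'][120:320,250:400],(600,800),interpolation=cv2.INTER_CUBIC)[:800,:,::-1][200:])
E
```

```text
clk 6.60 tcp [0.5904 0.0318 0.3693] F [ 0.34  0.37 -1.18] M [-0.01  0.03 -0.02] w 0.0125 q [-0.38  0.38  0.28  1.82 -0.13  0.96  1.31]
 d world mm [ -0.2  -0.5 -19.3] tool mm [-0.5 -0.1 19.3] scaled [-0.004 -0.001  0.161] n50=0.4 | twist deg [ 0.19 -0.06 -0.05] scaled [ 0.0016 -0.0005 -0.0004] tilt tool z [ 3.4e-03  3.0e-04 -1.0e+00]
```

View pics/c7.png

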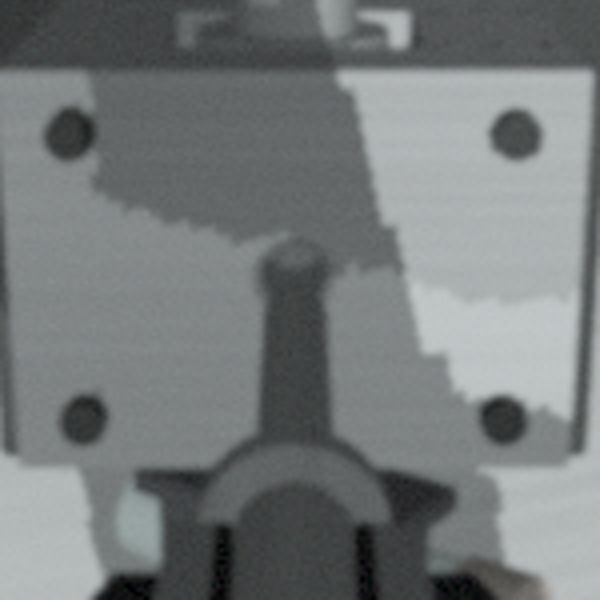

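The tip is lined up over the bore at crop (295,268). I'll lower it gently.

apply_moves:
  dp:
    - [-0.002, 0, 0.05]
    - [0, 0, 0.05]
    - [0, 0, 0.04]
    - [0, 0, 0.03]
  twist:
    - [0.0016, 0, 0]
    - [0, 0, 0]
    - [0, 0, 0]
    - [0, 0, 0]
  jaw: [255, 255, 255, 255]

```text
clock: 7.0
tcp_pos: [0.5906, 0.0316, 0.3481]
orientation: [-2.454, -1.961, -0.003]
contact_force: [0.4, -0.1, -1.5]
grip_width: 0.0124
```

```bash
python3 - <<'E'
from h import *
from bench import r
plan(r.get_obs(),[.5902,.0313,.337],77.3)
E
```

```text
clk 7.00 tcp [0.5906 0.0316 0.3481] F [ 0.42 -0.11 -1.47] M [-0.02  0.06  0.05] w 0.0124 q [-0.37  0.41  0.28  1.83 -0.14  0.92  1.31]
 d world mm [ -0.4  -0.3 -11.1] tool mm [-0.4 -0.3 11.1] scaled [-0.003 -0.003  0.092] n50=0.2 | twist deg [ 0.06 -0.1  -0.04] scaled [ 0.0005 -0.0008 -0.0003] tilt tool z [ 0.0014  0.0014 -1.    ]
```

apply_moves:
  dp:
    - [-0.002, 0, 0.04]
    - [0, 0, 0.03]
    - [0, 0, 0.02]
    - [0, 0, 0]
  twist:
    - [0, 0, 0]
    - [0, 0, 0]
    - [0, 0, 0]
    - [0, 0, 0]
  jaw: [255, 255, 255, 255]

```text
clock: 7.4
tcp_pos: [0.5904, 0.0313, 0.3352]
orientation: [-2.454, -1.961, -0.001]
contact_force: [0.2, 0.0, -0.0]
grip_width: 0.013
```

```bash
python3 - <<'E'
from h import *
from bench import r
plan(r.get_obs(),[.5902,.0313,.333],77.3)
E
```

```text
clk 7.40 tcp [0.5904 0.0313 0.3352] F [ 0.2   0.03 -0.03] M [-0.   -0.06 -0.  ] w 0.0130 q [-0.37  0.42  0.27  1.84 -0.14  0.89  1.32]
 d world mm [-0.2 -0.  -2.2] tool mm [-0.1 -0.2  2.2] scaled [-0.001 -0.001  0.019] n50=0.0 | twist deg [-0.01 -0.06 -0.04] scaled [-0.0001 -0.0005 -0.0004] tilt tool z [-0.     0.001 -1.   ]
```

apply_moves:
  dp:
    - [0, 0, 0.016]
    - [0, 0, 0]
    - [0, 0, 0]
    - [0, 0, 0]
    - [0, 0, 0]
  twist:
    - [0, 0, 0]
    - [0, 0, 0]
    - [0, 0, 0]
    - [0, 0, 0]
    - [0, 0, 0]
  jaw: [255, 255, 110, 110, 110]

```text
clock: 7.9
tcp_pos: [0.5907, 0.0313, 0.3339]
orientation: [-2.454, -1.961, -0.003]
contact_force: [0.3, 0.5, -0.7]
grip_width: 0.0485
```

```bash
python3 snap.py w7; python3 - <<'E'
from h import *
from bench import r
plan(r.get_obs(),[.5902,.0313,.41],77.3)
f=r.grab_frame('side');cv2.imwrite('pics/c8.png',cv2.resize(f['color'][120:320,240:440],(600,600),interpolation=cv2.INTER_CUBIC)[:,:,::-1])
E
```

```text
clk 7.95 tcp [0.5907 0.0313 0.334 ] F [ 0.12 -0.12  0.25] M [-0.03  0.04  0.02] w 0.0484 q [-0.37  0.42  0.27  1.84 -0.14  0.89  1.32]
 d world mm [-0.5 -0.  76. ] tool mm [ -0.   -0.4 -76. ] scaled [-0.    -0.004 -0.634] n50=1.5 | twist deg [ 0.06 -0.09 -0.05] scaled [ 0.0005 -0.0008 -0.0004] tilt tool z [ 0.0014  0.0013 -1.    ]
```

View pics/c8.png

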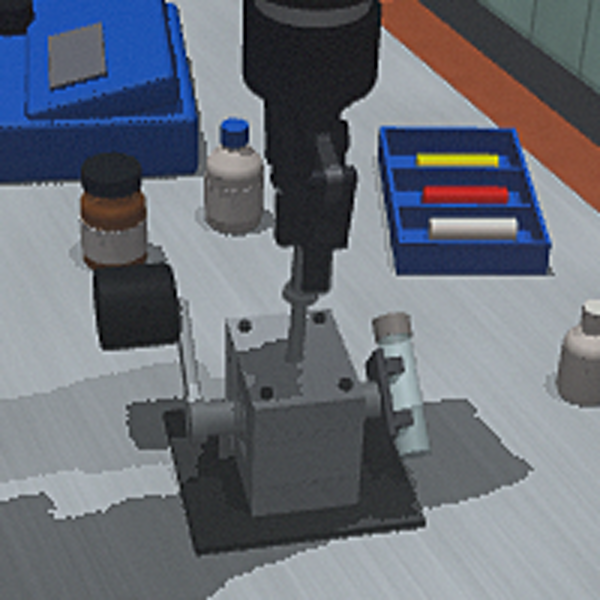

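View pics/w7.png

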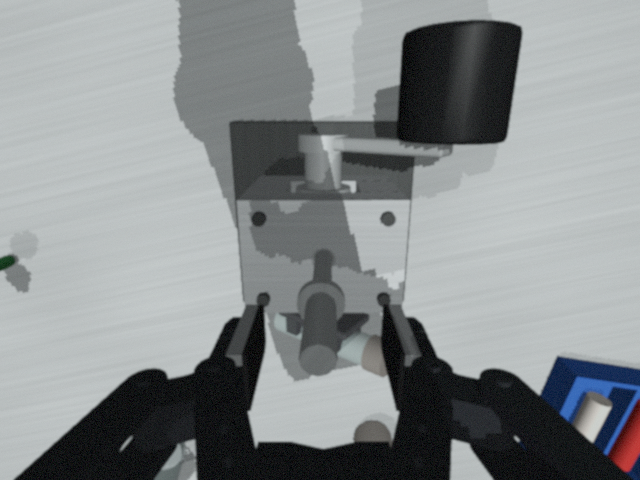

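The pin stands in the bore on the shaft, upright to within the bore's slack. I retract and go to the lever.

apply_moves:
  dp:
    - [0, 0, -0.2]
    - [0, 0, -0.35]
    - [0, 0, -0.2]
    - [0.17, -0.26, 0]
    - [0.17, -0.26, 0]
    - [0.17, -0.26, 0]
    - [0, 0, 0]
  twist:
    - [0, 0, 0]
    - [0, 0, 0]
    - [0, 0, 0]
    - [0, 0, 0]
    - [0, 0, 0]
    - [0, 0, 0]
    - [0, 0, 0]
  jaw: [110, 110, 60, 0, 0, 0, 0]

```text
clock: 8.7
tcp_pos: [0.5109, 0.113, 0.428]
orientation: [2.458, 1.956, 0.005]
contact_force: [0.5, -0.3, -0.1]
grip_width: 0.0856
```

```bash
python3 snap.py w8; python3 - <<'E'
from h import *
from bench import r
plan(r.get_obs(),[.512,.1116,.34],77.3)
f=r.grab_frame('side');cv2.imwrite('pics/c9.png',cv2.resize(f['color'][120:320,240:440],(600,600),interpolation=cv2.INTER_CUBIC)[:,:,::-1])
E
```

```text
clk 8.75 tcp [0.5123 0.1111 0.4282] F [0.44 0.   0.79] M [ 0.04 -0.02 -0.04] w 0.0854 q [-0.55  0.2   0.25  1.9  -0.06  1.04  1.07]
 d world mm [ -0.3   0.5 -88.2] tool mm [ 0.3 -0.7 88.2] scaled [ 0.002 -0.006  0.735] n50=1.8 | twist deg [ 0.22 -0.08 -0.38] scaled [ 0.0018 -0.0007 -0.0032] tilt tool z [ 4.1e-03  5.0e-04 -1.0e+00]
```

View pics/c9.png

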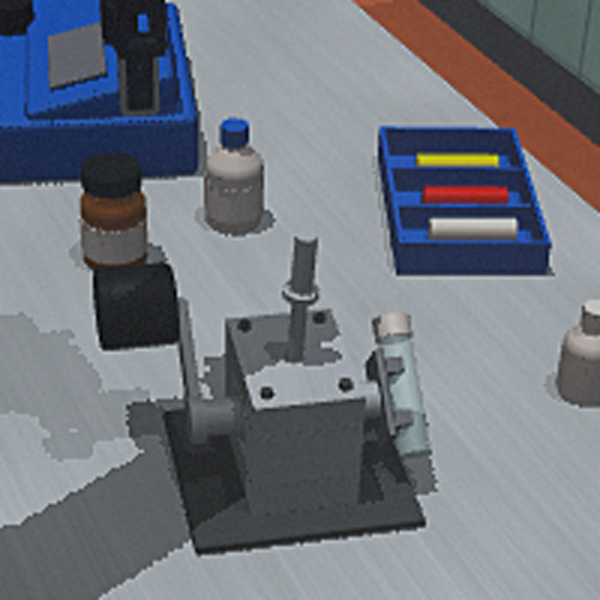

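View pics/w8.png

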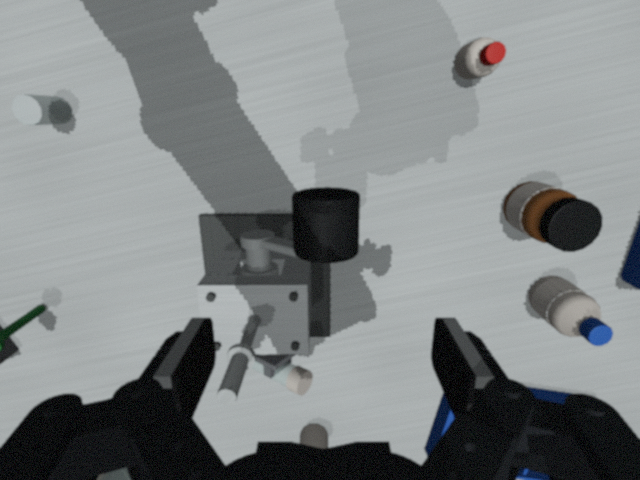

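The grip is at (326,225), centred between the fingers. The pin stands on the shaft with its flange high. I'll descend around the grip.

```bash
python3 - <<'E'
from h import *
f=load('w8');W=cloud(f);o=f['obs']
P=(W-o['tcp_pos'])@Ro.from_rotvec(o['orientation']).as_matrix()
m=(f['color'].max(-1)<70);m[:180]=0;m[265:]=0;m[:,:285]=0;m[:,365:]=0
m&=W[...,2]>.09
p=P[m];print(p.mean(0),p.min(0),p.max(0),W[m][:,2].max());top=p[p[:,2]<p[:,2].min()+.004];print(top.mean(0))
E
```

```text
[ 0.00106757 -0.00466771  0.30618042] [-0.02620506 -0.0262359   0.29786387] [0.02648938 0.03155625 0.33772012] 0.13007693292313618
[ 0.00183911 -0.00193454  0.30037157]
```

apply_moves:
  dp:
    - [0, 0, 0.3]
    - [0, 0, 0.35]
    - [0, 0, 0.2]
    - [0, 0, 0]
  twist:
    - [0.001, 0, -0.003]
    - [0, 0, 0]
    - [0, 0, 0]
    - [0, 0, 0]
  jaw: [0, 0, 0, 0]

```text
clock: 9.2
tcp_pos: [0.5177, 0.1058, 0.3253]
orientation: [2.457, 1.948, 0.013]
contact_force: [-0.6, -0.1, -0.1]
grip_width: 0.0854
```

```bash
python3 snap.py w9; python3 - <<'E'
from h import *
from bench import r
plan(r.get_obs(),[.512,.1116,.258],77.3)
E
```

```text
clk 9.25 tcp [0.5183 0.1058 0.3268] F [-0.09 -0.16 -0.48] M [0.01 0.   0.05] w 0.0853 q [-0.52  0.33  0.24  2.   -0.1   0.81  1.12]
 d world mm [ -6.3   5.8 -68.8] tool mm [ 4.  -8.2 68.7] scaled [ 0.033 -0.069  0.573] n50=1.4 | twist deg [ 0.66 -0.19 -0.5 ] scaled [ 0.0055 -0.0016 -0.0042] tilt tool z [ 1.190e-02  7.000e-04 -9.999e-01]
```

View pics/w9.png

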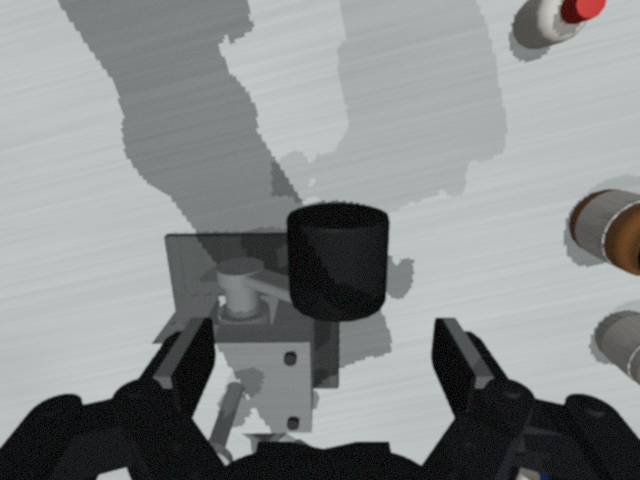

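apply_moves:
  dp:
    - [0.03, -0.065, 0.25]
    - [0, -0.01, 0.25]
    - [0, 0, 0.02]
    - [0, 0, 0]
  twist:
    - [0.005, -0.001, -0.004]
    - [0.002, 0, 0]
    - [0, 0, 0]
    - [0, 0, 0]
  jaw: [0, 0, 0, 0]

```text
clock: 9.65
tcp_pos: [0.5161, 0.1098, 0.2694]
orientation: [2.457, 1.955, 0.014]
contact_force: [0.5, -0.5, 0.5]
grip_width: 0.0855
```

```bash
python3 - <<'E'
from h import *
from bench import r
plan(r.get_obs(),[.512,.1116,.258],77.3)
E
```

```text
clk 9.65 tcp [0.5161 0.1098 0.2694] F [ 0.51 -0.52  0.46] M [-0.03 -0.03  0.05] w 0.0855 q [-0.5   0.42  0.21  2.04 -0.14  0.69  1.15]
 d world mm [ -4.1   1.8 -11.4] tool mm [ 0.7 -4.5 11.4] scaled [ 0.006 -0.038  0.095] n50=0.2 | twist deg [ 0.38 -0.35 -0.28] scaled [ 0.0032 -0.0029 -0.0023] tilt tool z [ 0.0078  0.0045 -1.    ]
```

apply_moves:
  dp:
    - [0.006, -0.045, 0.09]
    - [0, 0, 0]
    - [0, 0, 0]
    - [0, 0, 0]
  twist:
    - [0.003, -0.003, -0.002]
    - [0, 0, 0]
    - [0, 0, 0]
    - [0, 0, 0]
  jaw: [0, 65, 65, 65]

```text
clock: 10.05
tcp_pos: [0.5131, 0.112, 0.2627]
orientation: [2.452, 1.959, 0.011]
contact_force: [0.3, 0.5, 0.0]
grip_width: 0.0638
```

```bash
python3 snap.py w10;python3 - <<'E'
from h import *
from bench import r
plan(r.get_obs(),[.512,.1116,.258],77.3)
E
```

```text
clk 10.10 tcp [0.5132 0.1119 0.2627] F [ 0.24  0.31 -0.52] M [-0.03  0.03 -0.05] w 0.0639 q [-0.5   0.43  0.21  2.05 -0.14  0.67  1.14]
 d world mm [-1.2 -0.3 -4.7] tool mm [-0.6 -1.1  4.7] scaled [-0.005 -0.009  0.039] n50=0.1 | twist deg [ 0.39 -0.2  -0.08] scaled [ 0.0033 -0.0017 -0.0007] tilt tool z [ 0.0075  0.002  -1.    ]
```

View pics/w10.png

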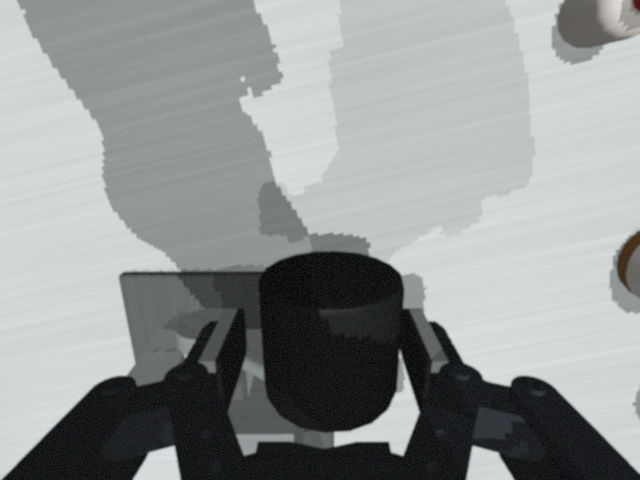

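The grip is caged and the right finger at (415,350) has about a 5 mm gap. I start pushing towards tool -x. No catch is expected before -0.45 rad, so this stretch lets me learn the turning force.

apply_moves:
  dp:
    - [-0.035, -0.009, 0.02]
    - [-0.02, 0, -0.01]
    - [-0.02, 0, -0.02]
    - [-0.02, 0, -0.02]
  twist:
    - [0.003, -0.001, 0]
    - [0, 0, 0]
    - [0, 0, 0]
    - [0, 0, 0]
  jaw: [65, 65, 65, 65]

```text
clock: 10.5
tcp_pos: [0.5111, 0.1053, 0.2683]
orientation: [-2.449, -1.964, -0.017]
contact_force: [0.4, 4.7, 0.3]
grip_width: 0.0635
```

```bash
cat > lv.py <<'E'
from h import *
from bench import r
o=r.get_obs()
ax=np.array([.5892,.031]);X=np.array([.9755,-.2198]);Y=np.array([.2198,.9755])
d=o['tcp_pos'][:2]-ax
# finger on +Y side: inner face at y=+w/2 ; grip centre = face-27mm
yc=d@Y+o['grip_width']/2-.027
th=-np.arcsin(np.clip(yc/.08,-1,1))
F=o['contact_force']
print('along %.1f y %.1f mm, if in contact th=%.3f, ztarget %.4f z %.4f; Fy %.2f Fx %.2f Fz %.2f'%(d@X*1000,d@Y*1000,th,.054+.08*np.cos(th)+.158,o['tcp_pos'][2],F[:2]@Y,F[:2]@X,F[2]))
plan(o,[.5892-.0907+(d@Y)*.2198,.031+.0204+(d@Y)*.9755,.054+.08*np.cos(th)+.158],77.3)
E
python3 lv.py
```

```text
along -92.5 y 55.3 mm, if in contact th=-0.849, ztarget 0.2649 z 0.2683; Fy 4.68 Fx -0.67 Fz 0.30
clk 10.50 tcp [0.5111 0.1053 0.2683] F [0.37 4.71 0.3 ] M [ 0.96 -0.15 -0.01] w 0.0635 q [-0.49  0.41  0.21  2.05 -0.14  0.68  1.16]
 d world mm [-0.5  0.1 -3.4] tool mm [-0.1 -0.5  3.4] scaled [-0.001 -0.004  0.028] n50=0.1 | twist deg [ 0.29 -0.58  0.15] scaled [ 0.0024 -0.0048  0.0013] tilt tool z [ 0.0071  0.0088 -0.9999]
```

apply_moves:
  dp:
    - [-0.025, 0, 0.01]
    - [-0.025, 0, -0.02]
    - [-0.025, 0, -0.02]
    - [-0.025, 0, -0.02]
  twist:
    - [0.002, -0.004, 0.001]
    - [0, 0, 0]
    - [0, 0, 0]
    - [0, 0, 0]
  jaw: [65, 65, 65, 65]

```text
clock: 10.9
tcp_pos: [0.5099, 0.0991, 0.2772]
orientation: [-2.445, -1.967, -0.02]
contact_force: [-0.1, 6.3, 0.9]
grip_width: 0.0638
```

```bash
python3 lv.py
```

```text
along -92.3 y 49.0 mm, if in contact th=-0.740, ztarget 0.2711 z 0.2772; Fy 6.12 Fx -1.51 Fz 0.94
clk 10.90 tcp [0.5099 0.0991 0.2772] F [-0.12  6.31  0.94] M [ 1.35 -0.08  0.01] w 0.0638 q [-0.48  0.39  0.21  2.05 -0.14  0.7   1.17]
 d world mm [-0.6  0.1 -6.2] tool mm [-0.1 -0.7  6.2] scaled [-0.001 -0.006  0.051] n50=0.1 | twist deg [ 0.29 -0.71  0.34] scaled [ 0.0024 -0.0059  0.0028] tilt tool z [ 0.0076  0.011  -0.9999]
```

apply_moves:
  dp:
    - [-0.025, -0.004, 0.02]
    - [-0.025, 0, 0]
    - [-0.025, 0, -0.01]
    - [-0.025, 0, -0.01]
  twist:
    - [0.002, -0.004, 0.002]
    - [0, -0.001, 0]
    - [0, -0.001, 0]
    - [0, -0.001, 0]
  jaw: [65, 65, 65, 65]

```text
clock: 11.3
tcp_pos: [0.5089, 0.0957, 0.2817]
orientation: [-2.443, -1.97, -0.023]
contact_force: [-0.3, 7.4, 2.7]
grip_width: 0.0634
```

```bash
python3 lv.py
```

```text
along -92.6 y 45.4 mm, if in contact th=-0.677, ztarget 0.2744 z 0.2817; Fy 7.12 Fx -1.88 Fz 2.67
clk 11.30 tcp [0.5089 0.0957 0.2817] F [-0.27  7.36  2.67] M [1.71 0.01 0.02] w 0.0634 q [-0.48  0.38  0.21  2.05 -0.14  0.7   1.18]
 d world mm [-0.4  0.  -7.3] tool mm [-0.1 -0.5  7.3] scaled [-0.001 -0.004  0.061] n50=0.1 | twist deg [ 0.4  -0.77  0.48] scaled [ 0.0033 -0.0064  0.004 ] tilt tool z [ 0.0096  0.0116 -0.9999]
```

The finger contacts too near its tips, so I back off slightly, lower about 16 mm and resume.

apply_moves:
  dp:
    - [0.03, -0.004, 0]
    - [0, 0, 0.1]
    - [0, 0, 0.04]
    - [0, 0, 0]
  twist:
    - [0.003, -0.006, 0.004]
    - [0, 0, 0]
    - [0, 0, 0]
    - [0, 0, 0]
  jaw: [65, 65, 65, 65]

```text
clock: 11.7
tcp_pos: [0.5093, 0.0978, 0.2641]
orientation: [2.454, 1.959, 0.001]
contact_force: [1.5, 4.3, 2.8]
grip_width: 0.0635
```

```bash
sed -i 's/\.158/.148/g' lv.py; python3 lv.py
```

```text
along -92.7 y 47.6 mm, if in contact th=-0.714, ztarget 0.2625 z 0.2641; Fy 4.52 Fx 0.51 Fz 2.82
clk 11.70 tcp [0.5093 0.0978 0.2641] F [1.49 4.3  2.82] M [ 0.87 -0.18  0.03] w 0.0635 q [-0.48  0.42  0.21  2.06 -0.14  0.68  1.17]
 d world mm [-0.3  0.  -1.6] tool mm [-0.  -0.3  1.6] scaled [-0.    -0.003  0.014] n50=0.0 | twist deg [ 0.08  0.03 -0.11] scaled [ 0.0007  0.0003 -0.0009] tilt tool z [ 1.3e-03 -8.0e-04 -1.0e+00]
```

apply_moves:
  dp:
    - [-0.025, 0, -0.01]
    - [-0.025, 0, -0.012]
    - [-0.025, 0, -0.012]
    - [-0.025, 0, -0.012]
    - [-0.025, 0, -0.012]
  twist:
    - [0, -0.001, 0]
    - [0, -0.002, 0]
    - [0, -0.002, 0]
    - [0, -0.002, 0]
    - [0, -0.002, 0]
  jaw: [65, 65, 65, 65, 65]

```text
clock: 12.2
tcp_pos: [0.5077, 0.0917, 0.2727]
orientation: [2.442, 1.965, -0.004]
contact_force: [-0.7, 6.8, 3.5]
grip_width: 0.0636
```

```bash
python3 lv.py
```

```text
along -92.8 y 41.3 mm, if in contact th=-0.614, ztarget 0.2674 z 0.2727; Fy 6.50 Fx -2.15 Fz 3.49
clk 12.20 tcp [0.5077 0.0917 0.2727] F [-0.67  6.82  3.49] M [ 1.62 -0.07  0.08] w 0.0636 q [-0.48  0.4   0.22  2.06 -0.12  0.69  1.17]
 d world mm [-0.2 -0.  -5.3] tool mm [-0.  -0.2  5.3] scaled [-0.    -0.001  0.044] n50=0.1 | twist deg [0.24 0.38 0.35] scaled [0.002  0.0032 0.0029] tilt tool z [ 0.0027 -0.0074 -1.    ]
```

apply_moves:
  dp:
    - [-0.025, 0, 0.02]
    - [-0.025, 0, 0]
    - [-0.025, 0, 0]
    - [-0.025, 0, -0.005]
    - [-0.025, 0, -0.005]
  twist:
    - [0.002, 0.003, 0.003]
    - [0, -0.001, 0]
    - [0, -0.001, 0]
    - [0, -0.001, 0]
    - [0, -0.001, 0]
  jaw: [65, 65, 65, 65, 65]

```text
clock: 12.7
tcp_pos: [0.5066, 0.0861, 0.2745]
orientation: [-2.445, -1.972, -0.013]
contact_force: [-0.3, 7.8, 4.9]
grip_width: 0.0637
```

```bash
python3 lv.py
```

```text
along -92.7 y 35.6 mm, if in contact th=-0.530, ztarget 0.2710 z 0.2745; Fy 7.55 Fx -1.98 Fz 4.92
clk 12.70 tcp [0.5066 0.0861 0.2745] F [-0.27  7.8   4.92] M [ 1.68  0.08 -0.04] w 0.0637 q [-0.46  0.39  0.21  2.07 -0.13  0.69  1.2 ]
 d world mm [-0.3  0.  -3.5] tool mm [-0.1 -0.3  3.5] scaled [-0.    -0.003  0.029] n50=0.1 | twist deg [ 0.27 -0.38  0.49] scaled [ 0.0023 -0.0031  0.0041] tilt tool z [ 0.0061  0.0054 -1.    ]
```

apply_moves:
  dp:
    - [-0.022, 0, -0.005]
    - [-0.022, 0, -0.01]
    - [-0.022, 0, -0.01]
    - [-0.022, 0, -0.01]
  twist:
    - [0.002, -0.003, 0.004]
    - [0, -0.001, 0]
    - [0, -0.001, 0]
    - [0, -0.001, 0]
  jaw: [65, 65, 65, 65]

```text
clock: 13.1
tcp_pos: [0.5055, 0.0806, 0.2803]
orientation: [2.448, 1.967, 0.005]
contact_force: [0.1, 6.2, 3.6]
grip_width: 0.0638
```

```bash
python3 lv.py
```

```text
along -92.5 y 30.0 mm, if in contact th=-0.452, ztarget 0.2740 z 0.2803; Fy 6.09 Fx -1.24 Fz 3.63
clk 13.10 tcp [0.5055 0.0806 0.2803] F [0.13 6.21 3.63] M [ 1.29 -0.05  0.07] w 0.0638 q [-0.46  0.38  0.22  2.07 -0.13  0.7   1.2 ]
 d world mm [-0.4  0.1 -6.3] tool mm [-0.  -0.5  6.3] scaled [-0.    -0.004  0.053] n50=0.1 | twist deg [ 0.18 -0.12  0.27] scaled [ 0.0015 -0.001   0.0023] tilt tool z [ 0.0035  0.0013 -1.    ]
```

apply_moves:
  dp:
    - [-0.022, 0, 0.01]
    - [-0.022, 0, 0]
    - [-0.022, 0, 0]
    - [-0.022, 0, 0]
  twist:
    - [0.001, -0.002, 0.002]
    - [0, -0.001, 0]
    - [0, -0.001, 0]
    - [0, -0.001, 0]
  jaw: [65, 65, 65, 65]

```text
clock: 13.5
tcp_pos: [0.505, 0.0743, 0.2811]
orientation: [2.446, 1.964, 0.005]
contact_force: [0.4, 4.6, 3.7]
grip_width: 0.0635
```

```bash
python3 lv.py
```

```text
along -91.7 y 23.8 mm, if in contact th=-0.364, ztarget 0.2767 z 0.2811; Fy 4.57 Fx -0.59 Fz 3.69
clk 13.50 tcp [0.505  0.0743 0.2811] F [0.43 4.59 3.69] M [ 1.07 -0.11 -0.05] w 0.0635 q [-0.45  0.38  0.23  2.07 -0.12  0.7   1.2 ]
 d world mm [-1.3  0.2 -4.3] tool mm [-0.  -1.3  4.3] scaled [-0.    -0.011  0.036] n50=0.1 | twist deg [0.3  0.02 0.23] scaled [0.0025 0.0002 0.0019] tilt tool z [ 0.005  -0.0016 -1.    ]
```

apply_moves:
  dp:
    - [-0.02, -0.008, 0]
    - [-0.02, 0, 0]
    - [-0.02, 0, 0]
  twist:
    - [0.002, -0.001, 0.002]
    - [0, -0.001, 0]
    - [0, -0.001, 0]
  jaw: [65, 65, 65]

```text
clock: 13.8
tcp_pos: [0.5034, 0.0683, 0.2819]
orientation: [2.449, 1.959, -0.002]
contact_force: [1.5, 5.0, 3.6]
grip_width: 0.0636
```

```bash
python3 lv.py
```

```text
along -91.9 y 17.6 mm, if in contact th=-0.283, ztarget 0.2788 z 0.2819; Fy 5.19 Fx 0.36 Fz 3.57
clk 13.80 tcp [0.5034 0.0683 0.2819] F [1.49 4.98 3.57] M [ 0.91 -0.14  0.07] w 0.0636 q [-0.45  0.37  0.23  2.07 -0.12  0.71  1.21]
 d world mm [-1.   0.2 -3.1] tool mm [-0.  -1.   3.1] scaled [-0.    -0.009  0.026] n50=0.1 | twist deg [0.19 0.24 0.03] scaled [0.0016 0.002  0.0002] tilt tool z [ 0.0024 -0.0048 -1.    ]
```

apply_moves:
  dp:
    - [-0.018, -0.006, 0]
    - [-0.018, 0, 0]
    - [-0.018, 0, 0]
  twist:
    - [0.001, 0.001, 0]
    - [0, 0, 0]
    - [0, 0, 0]
  jaw: [65, 65, 65]

```text
clock: 14.1
tcp_pos: [0.501, 0.061, 0.2818]
orientation: [2.452, 1.96, -0.003]
contact_force: [1.8, 3.1, 2.9]
grip_width: 0.0638
```

```bash
cat > pin.py <<'E'
from h import *
from bench import r
import sys
f=r.grab_frame('side');W=cloud(f)
m=(np.hypot(W[...,0]-.5892,W[...,1]-.031)<.016)&(W[...,2]>.1)
p=W[m];print('pin pts',len(p),'zmax %.4f'%(np.sort(p[:,2])[-8:].mean() if len(p)>8 else 0))
cv2.imwrite(f'pics/{sys.argv[1]}.png',cv2.resize(f['color'][120:320,240:440],(600,600),interpolation=cv2.INTER_CUBIC)[:,:,::-1])
E
python3 lv.py; python3 pin.py p1
```

```text
along -92.7 y 9.9 mm, if in contact th=-0.186, ztarget 0.2806 z 0.2818; Fy 3.40 Fx 1.05 Fz 2.95
clk 14.10 tcp [0.501  0.061  0.2818] F [1.78 3.09 2.95] M [ 0.73 -0.18 -0.02] w 0.0638 q [-0.44  0.37  0.23  2.08 -0.12  0.71  1.22]
 d world mm [-0.3  0.  -1.1] tool mm [-0.  -0.3  1.1] scaled [-0.    -0.003  0.01 ] n50=0.0 | twist deg [ 0.05  0.16 -0.01] scaled [ 0.0004  0.0013 -0.0001] tilt tool z [ 2.0e-04 -2.9e-03 -1.0e+00]
pin pts 320 zmax 0.1898
```

View pics/p1.png

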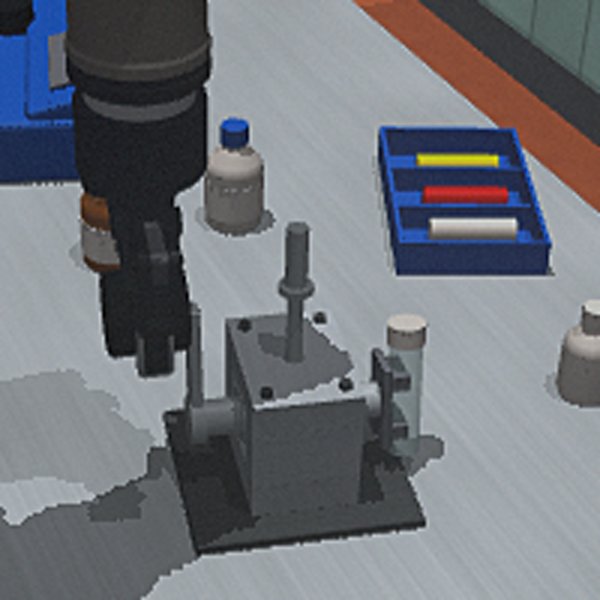

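The pin is still high (top at z≈0.19). I continue, slower.

apply_moves:
  dp:
    - [-0.014, -0.002, 0]
    - [-0.014, 0, 0]
    - [-0.014, 0, 0]
  twist:
    - [0, 0.001, 0]
    - [0, 0, 0]
    - [0, 0, 0]
  jaw: [65, 65, 65]

```text
clock: 14.45
tcp_pos: [0.499, 0.0548, 0.2814]
orientation: [2.454, 1.96, -0.003]
contact_force: [0.4, 2.7, 1.5]
grip_width: 0.0636
```

```bash
python3 lv.py; python3 pin.py p2
```

```text
along -93.2 y 3.4 mm, if in contact th=-0.102, ztarget 0.2816 z 0.2814; Fy 2.76 Fx -0.26 Fz 1.53
clk 14.45 tcp [0.499  0.0548 0.2814] F [0.36 2.75 1.53] M [ 0.6  -0.25 -0.02] w 0.0636 q [-0.42  0.37  0.23  2.09 -0.12  0.7   1.23]
 d world mm [ 0.2 -0.1  0.2] tool mm [-0.   0.2 -0.2] scaled [-0.     0.002 -0.002] n50=0.0 | twist deg [-0.02  0.11 -0.07] scaled [-0.0002  0.0009 -0.0006] tilt tool z [-8.0e-04 -1.7e-03 -1.0e+00]
pin pts 324 zmax 0.1901
```

apply_moves:
  dp:
    - [-0.014, 0, 0]
    - [-0.014, 0, 0]
    - [-0.014, 0, 0]
  twist:
    - [0, 0, 0]
    - [0, 0, 0]
    - [0, 0, 0]
  jaw: [65, 65, 65]

```text
clock: 14.8
tcp_pos: [0.4975, 0.049, 0.2811]
orientation: [2.454, 1.96, -0.004]
contact_force: [0.2, 3.2, 2.5]
grip_width: 0.0636
```

```bash
python3 lv.py; python3 pin.py p3
```

```text
along -93.4 y -2.6 mm, if in contact th=-0.028, ztarget 0.2820 z 0.2811; Fy 3.14 Fx -0.53 Fz 2.54
clk 14.80 tcp [0.4975 0.049  0.2811] F [0.17 3.18 2.54] M [ 0.64 -0.11 -0.01] w 0.0636 q [-0.42  0.36  0.23  2.09 -0.12  0.7   1.25]
 d world mm [ 0.4 -0.1  0.8] tool mm [-0.   0.4 -0.8] scaled [-0.     0.004 -0.007] n50=0.0 | twist deg [-0.07  0.15 -0.09] scaled [-0.0006  0.0013 -0.0007] tilt tool z [-0.0017 -0.0023 -1.    ]
pin pts 322 zmax 0.1898
```

apply_moves:
  dp:
    - [-0.014, 0, 0]
    - [-0.014, 0, 0]
    - [-0.014, 0, 0.002]
  twist:
    - [0, 0.001, 0]
    - [0, 0, 0]
    - [0, 0, 0]
  jaw: [65, 65, 65]

```text
clock: 15.15
tcp_pos: [0.4961, 0.0434, 0.2808]
orientation: [-2.455, -1.96, 0.003]
contact_force: [0.3, 1.8, 1.4]
grip_width: 0.0637
```

```bash
python3 lv.py; python3 pin.py p4
```

```text
along -93.6 y -8.4 mm, if in contact th=0.044, ztarget 0.2819 z 0.2808; Fy 1.82 Fx -0.11 Fz 1.45
clk 15.15 tcp [0.4961 0.0434 0.2808] F [0.29 1.8  1.45] M [ 0.49 -0.12  0.04] w 0.0637 q [-0.41  0.36  0.23  2.1  -0.13  0.7   1.26]
 d world mm [ 0.6 -0.2  1.1] tool mm [-0.   0.6 -1.1] scaled [-0.     0.005 -0.01 ] n50=0.0 | twist deg [-0.09  0.05 -0.1 ] scaled [-0.0008  0.0004 -0.0008] tilt tool z [-1.8e-03 -5.0e-04 -1.0e+00]
pin pts 322 zmax 0.1903
```

apply_moves:
  dp:
    - [-0.014, 0.003, 0]
    - [-0.014, 0, 0.001]
    - [-0.014, 0, 0.002]
  twist:
    - [0, 0.001, 0]
    - [0, 0, 0]
    - [0, 0, 0]
  jaw: [65, 65, 65]

```text
clock: 15.5
tcp_pos: [0.4948, 0.0374, 0.2801]
orientation: [-2.454, -1.958, 0.002]
contact_force: [0.3, 2.7, 0.8]
grip_width: 0.0638
```

```bash
python3 lv.py; python3 pin.py p5
```

```text
along -93.5 y -14.5 mm, if in contact th=0.120, ztarget 0.2814 z 0.2801; Fy 2.70 Fx -0.35 Fz 0.82
clk 15.50 tcp [0.4948 0.0374 0.2801] F [0.25 2.71 0.82] M [ 0.37 -0.12 -0.01] w 0.0638 q [-0.39  0.36  0.23  2.1  -0.13  0.7   1.27]
 d world mm [ 0.5 -0.1  1.3] tool mm [-0.   0.5 -1.3] scaled [-0.     0.004 -0.011] n50=0.0 | twist deg [-0.15 -0.03 -0.13] scaled [-0.0013 -0.0002 -0.0011] tilt tool z [-0.0025  0.001  -1.    ]
pin pts 322 zmax 0.1904
```

apply_moves:
  dp:
    - [-0.014, 0.003, 0]
    - [-0.014, 0, 0.002]
    - [-0.014, 0, 0.003]
  twist:
    - [-0.001, 0, -0.001]
    - [0, 0, 0]
    - [0, 0, 0]
  jaw: [65, 65, 65]

```text
clock: 15.85
tcp_pos: [0.4937, 0.0316, 0.2792]
orientation: [-2.453, -1.961, 0.001]
contact_force: [0.7, 1.4, 1.3]
grip_width: 0.0634
```

```bash
python3 lv.py; python3 pin.py p6
```

```text
along -93.3 y -20.4 mm, if in contact th=0.198, ztarget 0.2804 z 0.2792; Fy 1.52 Fx 0.43 Fz 1.29
clk 15.85 tcp [0.4937 0.0316 0.2792] F [0.75 1.39 1.29] M [ 0.33 -0.01  0.01] w 0.0634 q [-0.38  0.36  0.23  2.1  -0.13  0.69  1.28]
 d world mm [ 0.3 -0.1  1.2] tool mm [-0.   0.3 -1.2] scaled [-0.     0.003 -0.01 ] n50=0.0 | twist deg [-0.07  0.02 -0.02] scaled [-0.0006  0.0001 -0.0001] tilt tool z [-0.0012 -0.     -1.    ]
pin pts 318 zmax 0.1899
```

apply_moves:
  dp:
    - [-0.014, 0.002, 0.001]
    - [-0.014, 0, 0.003]
    - [-0.014, 0, 0.004]
  twist:
    - [-0.001, 0, 0]
    - [0, 0, 0]
    - [0, 0, 0]
  jaw: [65, 65, 65]

```text
clock: 16.2
tcp_pos: [0.4925, 0.0259, 0.278]
orientation: [2.453, 1.961, -0.0]
contact_force: [-0.0, 1.5, 0.9]
grip_width: 0.0636
```

```bash
python3 lv.py; python3 pin.py p7
```

```text
along -93.2 y -26.3 mm, if in contact th=0.272, ztarget 0.2791 z 0.2780; Fy 1.43 Fx -0.36 Fz 0.94
clk 16.20 tcp [0.4925 0.0259 0.278 ] F [-0.03  1.47  0.94] M [ 0.29 -0.13  0.  ] w 0.0636 q [-0.38  0.36  0.24  2.11 -0.13  0.69  1.29]
 d world mm [ 0.2 -0.1  1. ] tool mm [-0.   0.2 -1. ] scaled [-0.     0.002 -0.009] n50=0.0 | twist deg [ 0.04  0.04 -0.03] scaled [ 0.0003  0.0004 -0.0003] tilt tool z [ 5.e-04 -9.e-04 -1.e+00]
pin pts 312 zmax 0.1890
```

View pics/p7.png

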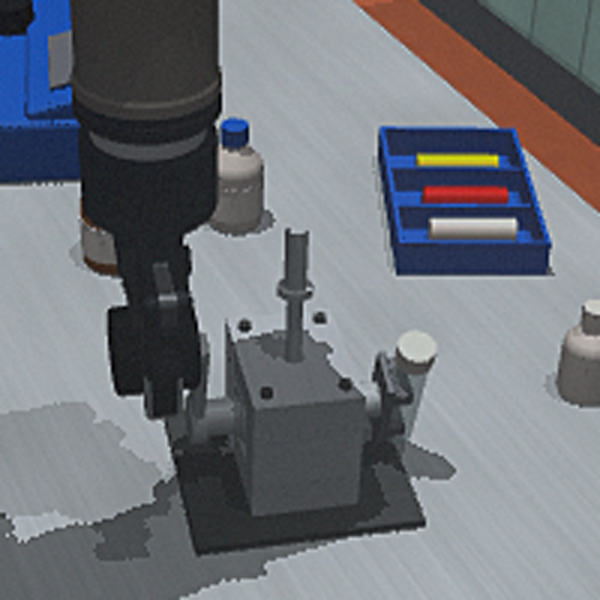

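The lever follows (the tube now leans the other way) and the pin is still up. I continue.

apply_moves:
  dp:
    - [-0.013, 0, 0.002]
    - [-0.013, 0, 0.004]
    - [-0.013, 0, 0.004]
  twist:
    - [0, 0, 0]
    - [0, 0, 0]
    - [0, 0, 0]
  jaw: [65, 65, 65]

```text
clock: 16.55
tcp_pos: [0.4913, 0.0206, 0.2766]
orientation: [2.454, 1.96, -0.001]
contact_force: [0.1, 1.4, 0.4]
grip_width: 0.0638
```

```bash
python3 lv.py; python3 pin.py p8
```

```text
along -93.2 y -31.7 mm, if in contact th=0.341, ztarget 0.2774 z 0.2766; Fy 1.37 Fx -0.19 Fz 0.44
clk 16.55 tcp [0.4913 0.0206 0.2766] F [0.11 1.38 0.44] M [ 0.26 -0.02 -0.  ] w 0.0638 q [-0.37  0.36  0.24  2.11 -0.13  0.68  1.31]
 d world mm [ 0.2 -0.1  0.7] tool mm [-0.   0.2 -0.7] scaled [-0.     0.002 -0.006] n50=0.0 | twist deg [ 0.03  0.06 -0.05] scaled [ 0.0003  0.0005 -0.0004] tilt tool z [ 3.0e-04 -1.2e-03 -1.0e+00]
pin pts 312 zmax 0.1884
```

apply_moves:
  dp:
    - [-0.013, 0, 0.003]
    - [-0.013, 0, 0.004]
  twist:
    - [0, 0, 0]
    - [0, 0, 0]
  jaw: [65, 65]

```text
clock: 16.8
tcp_pos: [0.4905, 0.017, 0.2757]
orientation: [2.454, 1.96, -0.001]
contact_force: [-0.1, 0.3, 0.3]
grip_width: 0.0634
```

```bash
python3 lv.py; python3 pin.py p9
```

```text
along -93.2 y -35.3 mm, if in contact th=0.393, ztarget 0.2759 z 0.2757; Fy 0.27 Fx -0.14 Fz 0.26
clk 16.80 tcp [0.4905 0.017  0.2757] F [-0.07  0.3   0.26] M [ 0.21 -0.04  0.01] w 0.0634 q [-0.36  0.36  0.24  2.12 -0.13  0.68  1.31]
 d world mm [ 0.2 -0.1  0.3] tool mm [-0.   0.2 -0.3] scaled [-0.     0.002 -0.002] n50=0.0 | twist deg [ 0.02  0.08 -0.07] scaled [ 0.0002  0.0007 -0.0006] tilt tool z [ 1.0e-04 -1.4e-03 -1.0e+00]
pin pts 290 zmax 0.1858
```

apply_moves:
  dp:
    - [-0.012, 0, 0.004]
    - [-0.006, 0, 0.002]
  twist:
    - [0, 0, 0]
    - [0, 0, 0]
  jaw: [65, 65]

```text
clock: 17.05
tcp_pos: [0.4899, 0.0144, 0.2748]
orientation: [2.454, 1.959, -0.002]
contact_force: [0.7, 0.7, -0.3]
grip_width: 0.0636
```

```bash
python3 lv.py; python3 pin.py p10
```

```text
along -93.2 y -38.1 mm, if in contact th=0.429, ztarget 0.2748 z 0.2748; Fy 0.85 Fx 0.50 Fz -0.34
clk 17.05 tcp [0.4899 0.0144 0.2748] F [ 0.67  0.72 -0.34] M [ 0.21 -0.02 -0.  ] w 0.0636 q [-0.36  0.36  0.24  2.12 -0.13  0.68  1.32]
 d world mm [ 0.3 -0.1  0. ] tool mm [-0.   0.3 -0. ] scaled [-0.     0.002 -0.   ] n50=0.0 | twist deg [ 0.01  0.1  -0.09] scaled [ 0.0001  0.0008 -0.0008] tilt tool z [-2.0e-04 -1.7e-03 -1.0e+00]
pin pts 202 zmax 0.1505
```

View pics/p10.png

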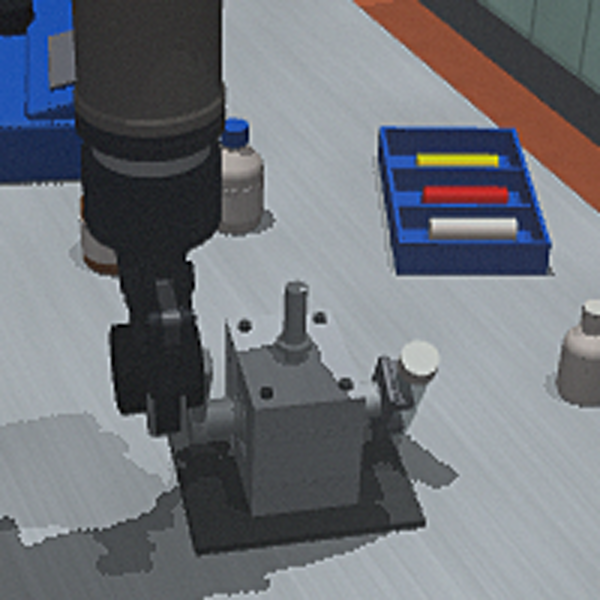

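The pin dropped: its top is at z≈0.150 and its flange about 8 mm above the block. I stop the lever, release it and lift away.

apply_moves:
  dp:
    - [0.02, 0, 0]
    - [0.015, 0, 0]
    - [0, 0, 0]
    - [0, 0, -0.2]
    - [0, 0, -0.35]
    - [0, 0, -0.35]
    - [0, 0, -0.1]
    - [0, 0, 0]
  twist:
    - [0, 0, 0]
    - [0, 0, 0]
    - [0, 0, 0]
    - [0, 0, 0]
    - [0, 0, 0]
    - [0, 0, 0]
    - [0, 0, 0]
    - [0, 0, 0]
  jaw: [65, 20, 20, 20, 20, 60, 255, 255]

```text
clock: 17.9
tcp_pos: [0.4901, 0.0188, 0.3976]
orientation: [-2.455, -1.96, 0.011]
contact_force: [0.1, -0.3, -0.8]
grip_width: 0.0373
```

```bash
python3 pin.py p11; python3 snap.py w11; python3 - <<'E'
from h import *
from bench import r
plan(r.get_obs(),[.5902,.0313,.37],77.3)
E
```

```text
pin pts 202 zmax 0.1501
clk 18.00 tcp [0.4896 0.0188 0.3957] F [-0.07 -0.28 -0.17] M [ 0.01 -0.02  0.04] w 0.0221 q [-0.41  0.18  0.28  2.01 -0.06  0.97  1.24]
 d world mm [100.6  12.5 -25.7] tool mm [34.7 95.5 24.8] scaled [0.289 0.796 0.206] n50=2.1 | twist deg [-0.42  0.37 -0.09] scaled [-0.0035  0.0031 -0.0008] tilt tool z [-0.0085 -0.0048 -1.    ]
```

View pics/w11.png

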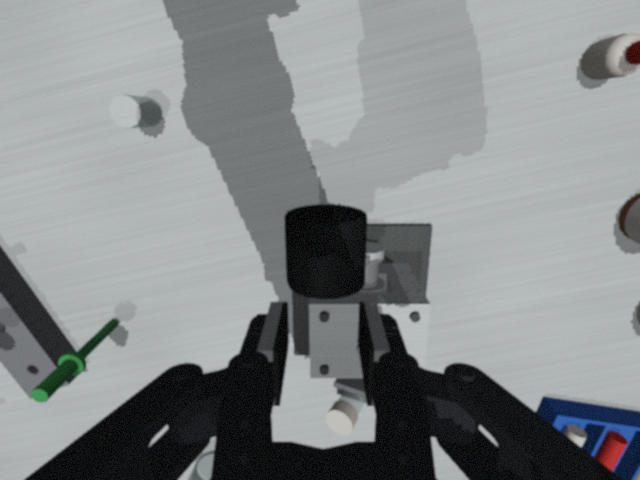

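apply_moves:
  dp:
    - [0.14, 0.38, 0]
    - [0.14, 0.38, 0.05]
    - [0, 0.03, 0.05]
    - [0, 0, 0]
  twist:
    - [-0.003, 0.003, 0]
    - [0, 0, 0]
    - [0, 0, 0]
    - [0, 0, 0]
  jaw: [255, 255, 255, 255]

```text
clock: 18.4
tcp_pos: [0.5886, 0.0305, 0.3739]
orientation: [-2.449, -1.955, 0.021]
contact_force: [-1.1, -0.2, -0.5]
grip_width: -0.0002
```

```bash
python3 - <<'E'
from h import *
from bench import r
plan(r.get_obs(),[.5897,.0312,.345],77.3)
E
```

```text
clk 18.40 tcp [0.5886 0.0305 0.3739] F [-1.14 -0.17 -0.45] M [ 0.03  0.01 -0.02] w -0.0002 q [-0.37  0.38  0.28  1.81 -0.12  0.99  1.3 ]
 d world mm [  1.1   0.7 -28.9] tool mm [ 1.1  1.3 28.9] scaled [0.009 0.011 0.24 ] n50=0.6 | twist deg [-0.84  0.3  -0.09] scaled [-0.007   0.0025 -0.0007] tilt tool z [-0.0154 -0.002  -0.9999]
```

apply_moves:
  dp:
    - [0.009, 0.011, 0.1]
    - [0, 0, 0.1]
    - [0, 0, 0.03]
    - [0, 0, 0]
  twist:
    - [-0.007, 0.002, 0]
    - [0, 0, 0]
    - [0, 0, 0]
    - [0, 0, 0]
  jaw: [255, 255, 255, 255]

```text
clock: 18.8
tcp_pos: [0.5865, 0.0304, 0.3417]
orientation: [-2.453, -1.957, 0.013]
contact_force: [0.0, 0.2, -0.1]
grip_width: -0.0002
```

```bash
python3 snap.py w12; python3 - <<'E'
from h import *
from bench import r
plan(r.get_obs(),[.5897,.0312,.323],77.3)
f=load('w12');cv2.imwrite('pics/c12.png',cv2.resize(f['color'][200:400,225:425],(600,600),interpolation=cv2.INTER_CUBIC)[:,:,::-1])
E
```

```text
clk 18.85 tcp [0.5865 0.0304 0.342 ] F [-0.88  0.62 -0.24] M [-0.06  0.02  0.  ] w -0.0002 q [-0.37  0.41  0.27  1.84 -0.13  0.91  1.31]
 d world mm [  3.2   0.8 -19. ] tool mm [ 1.6  3.1 19. ] scaled [0.013 0.025 0.158] n50=0.4 | twist deg [-0.41  0.24 -0.14] scaled [-0.0035  0.002  -0.0012] tilt tool z [-0.008  -0.0024 -1.    ]
```

View pics/c12.png

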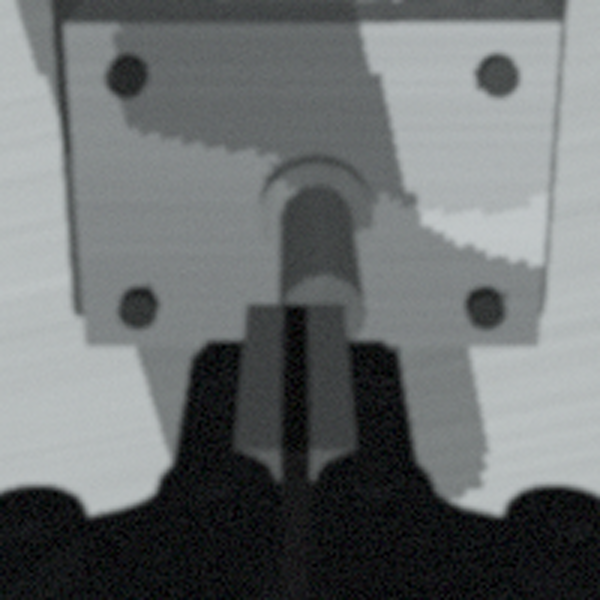

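```bash
python3 - <<'E'
from h import *
f=load('w12');print(ontool(f,333.3,302.7,.193), ontool(f,225+295/3,200+305/3,.173))
E
```

```text
[0.00422928 0.00111187 0.193     ] [-0.00055407 -0.00986385  0.173     ]
```

The pin's top is about 4 mm off to the fingers' right. I shift, then lower slowly.

apply_moves:
  dp:
    - [0.034, 0.012, 0.06]
    - [0, 0, 0.03]
    - [0, 0, 0]
  twist:
    - [-0.003, 0.002, 0]
    - [0, 0, 0]
    - [0, 0, 0]
  jaw: [255, 255, 255]

```text
clock: 19.15
tcp_pos: [0.589, 0.0343, 0.3317]
orientation: [2.456, 1.959, 0.003]
contact_force: [-0.8, 0.1, 0.7]
grip_width: -0.0002
```

```bash
python3 snap.py w13; python3 - <<'E'
from h import *
from bench import r
plan(r.get_obs(),[.5897,.0312,.323],77.3)
f=load('w13');cv2.imwrite('pics/c13.png',cv2.resize(f['color'][200:400,225:425],(600,600),interpolation=cv2.INTER_CUBIC)[:,:,::-1])
E
```

```text
clk 19.20 tcp [0.589  0.0344 0.3319] F [-0.19 -0.02 -1.15] M [-0.    0.01 -0.01] w 0.0004 q [-0.37  0.42  0.26  1.85 -0.14  0.88  1.31]
 d world mm [ 0.7 -3.2 -8.9] tool mm [-3.   1.3  8.9] scaled [-0.025  0.011  0.074] n50=0.2 | twist deg [ 0.09 -0.1  -0.14] scaled [ 0.0007 -0.0008 -0.0011] tilt tool z [ 0.0019  0.0014 -1.    ]
```

View pics/c13.png

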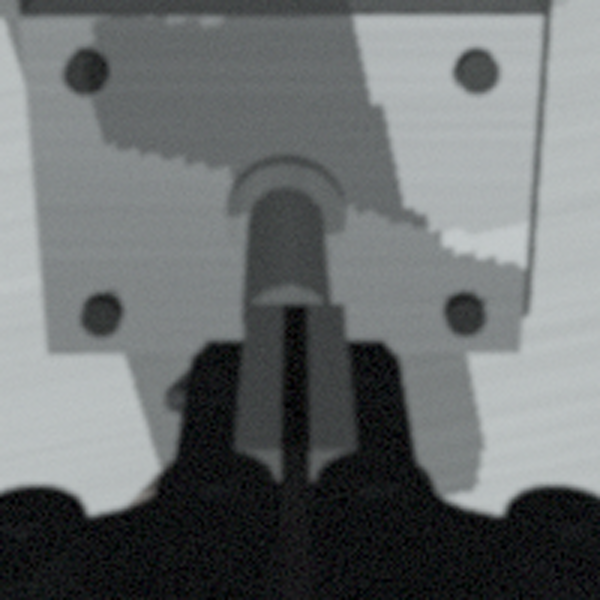

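The fingers are now centred over the pin top, at crop (287,300) against the fingers' 295. Next I lower to contact.

apply_moves:
  dp:
    - [-0.01, 0.004, 0.04]
    - [0, 0, 0.02]
    - [0, 0, 0.02]
  twist:
    - [0, 0, 0]
    - [0, 0, 0]
    - [0, 0, 0]
  jaw: [255, 255, 255]

```text
clock: 19.5
tcp_pos: [0.5896, 0.033, 0.3224]
orientation: [2.455, 1.959, 0.006]
contact_force: [0.1, -0.3, 0.7]
grip_width: -0.0002
```

apply_moves:
  dp:
    - [0, 0, 0.015]
    - [0, 0, 0.015]
  twist:
    - [0, 0, 0]
    - [0, 0, 0]
  jaw: [255, 255]

```text
clock: 19.7
tcp_pos: [0.5902, 0.0326, 0.3195]
orientation: [2.455, 1.957, 0.008]
contact_force: [-2.0, -0.6, 6.2]
grip_width: -0.0001
```

apply_moves:
  dp:
    - [0, 0, 0.02]
    - [0, 0, 0.02]
  twist:
    - [0.003, 0, 0]
    - [0, 0, 0]
  jaw: [255, 255]

```text
clock: 19.9
tcp_pos: [0.5908, 0.0322, 0.316]
orientation: [-2.455, -1.957, -0.004]
contact_force: [-2.3, -0.7, 6.9]
grip_width: 0.0001
```

```bash
python3 - <<'E'
from h import *
from bench import r
plan(r.get_obs(),[.5897,.0312,.314],77.3)
E
```

```text
clk 19.90 tcp [0.5908 0.0322 0.316 ] F [-2.3  -0.67  6.85] M [-0.19  0.55  0.04] w 0.0001 q [-0.36  0.45  0.26  1.86 -0.15  0.86  1.32]
 d world mm [-1.1 -1.  -2. ] tool mm [-1.2 -0.9  2. ] scaled [-0.01  -0.007  0.017] n50=0.1 | twist deg [ 0.02 -0.19 -0.19] scaled [ 0.0001 -0.0016 -0.0016] tilt tool z [ 0.001   0.0032 -1.    ]
```

apply_moves:
  dp:
    - [-0.005, -0.008, 0.02]
    - [0, -0.004, 0.02]
  twist:
    - [0, 0, 0]
    - [0, 0, 0]
  jaw: [255, 255]

```text
clock: 20.1
tcp_pos: [0.5904, 0.0316, 0.3143]
orientation: [-2.457, -1.957, -0.01]
contact_force: [-8.6, -1.0, 29.8]
grip_width: -0.0005
```

```bash
python3 pin.py p12; python3 - <<'E'
from h import *
from bench import r
plan(r.get_obs(),[.5897,.0312,.314],77.3)
E
```

```text
pin pts 439 zmax 0.2534
clk 20.15 tcp [0.5905 0.0316 0.3145] F [-4.1  -0.22 18.24] M [-0.08  1.19 -0.03] w 0.0001 q [-0.36  0.45  0.26  1.86 -0.15  0.85  1.32]
 d world mm [-0.8 -0.4 -0.5] tool mm [-0.6 -0.7  0.4] scaled [-0.005 -0.006  0.004] n50=0.0 | twist deg [ 0.22 -0.31 -0.22] scaled [ 0.0019 -0.0026 -0.0019] tilt tool z [ 0.005   0.0043 -1.    ]
```

View pics/p12.png

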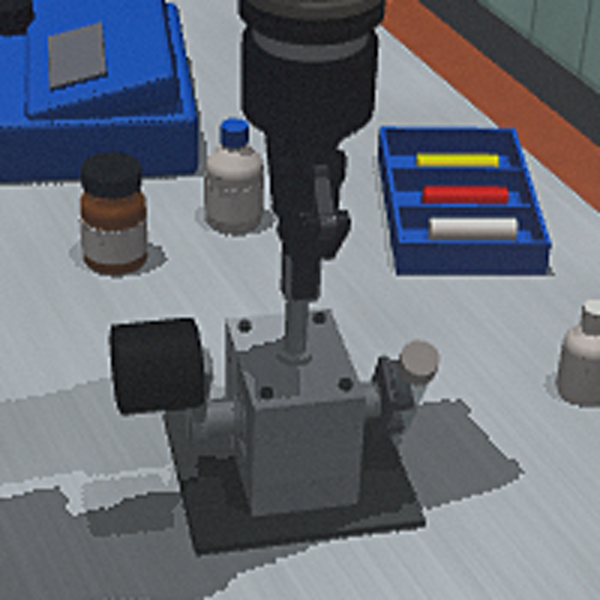

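The force rose sharply at the height expected for a seated flange (TCP 0.314). I retreat now.

apply_moves:
  dp:
    - [0, 0, -0.05]
    - [0, 0, -0.2]
    - [0, 0, -0.35]
    - [0, 0, -0.3]
    - [0, -0.3, -0.1]
    - [0, -0.3, 0]
    - [0, 0, 0]
    - [0, 0, 0]
  twist:
    - [0, 0, 0]
    - [0, 0, 0]
    - [0, 0, 0]
    - [0, 0, 0]
    - [0, 0, 0]
    - [0, 0, 0]
    - [0, 0, 0]
    - [0, 0, 0]
  jaw: [255, 255, 255, 255, 255, 255, 255, 255]

```text
clock: 20.95
tcp_pos: [0.5177, 0.0473, 0.4391]
orientation: [-2.458, -1.956, -0.011]
contact_force: [0.7, -0.5, 1.2]
grip_width: 0.0001
```

```bash
python3 pin.py p13; python3 snap.py w14; python3 - <<'E'
from h import *
from bench import r
f=r.grab_frame('side');cv2.imwrite('pics/s9.png',f['color'][:,:,::-1])
W=cloud(f);m=(np.hypot(W[...,0]-.5892,W[...,1]-.031)<.006)&(W[...,2]>.1);
o=r.get_obs();print(o['clock'],o['tcp_pos'],o['contact_force'])
E
```

```text
pin pts 184 zmax 0.1427
21.1 [0.51847742 0.04706238 0.43839312] [ 0.40307981  0.05050613 -0.476355  ]
```

View pics/p13.png

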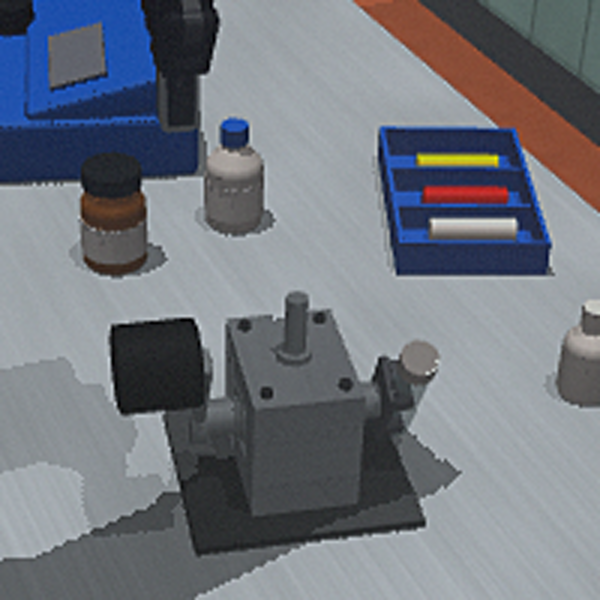

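View pics/s9.png

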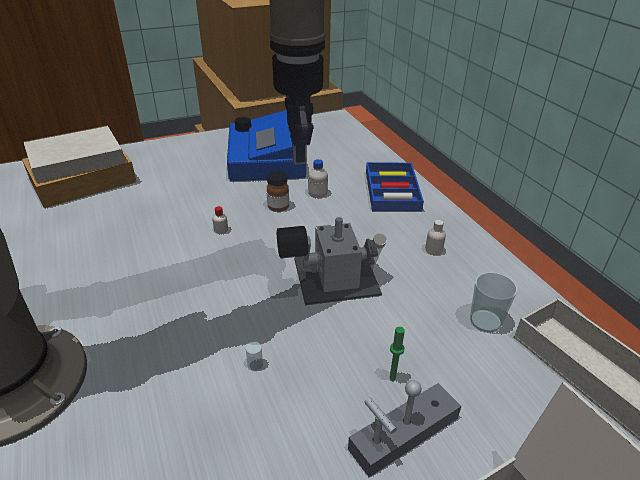

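The pin's top went from 0.150 to 0.1427, and the same reading earlier came out about 1 mm high at known heights, so the true height is about 0.141, which is flush. The flange at crop (293,355) shows no gap, and everything else is in place. I hand the job in.

```bash
python3 - <<'E'
from bench import r
print(r.hand_in())
E
```

```text
the job is handed in; nothing more can be done
None
```

I parked the sample tilter and handed the job in at about 21 s of the 72 s allowed; `r.hand_in()` gave no verdict.

- **Pin into the bore:** I took the steel lock pin out of the rack and stood it in the bore. It rested on the shaft with its top at about 0.190 m.
- **Lever:** I swung the lever slowly across with a loose cage of the fingers, at up to about 8 N. The pin dropped at about +0.4 rad, and its top read 0.150 m. I stopped at once, at under 1 N on the lever, then let go and lifted away.
- **Pushing the pin down:** I used closed fingertips. The keeper gave way at about 6–7 N.

**Last checks:** The pin's top measured 0.1427 m. Allowing for the roughly 1 mm this reading ran high earlier, it matches the 0.141 m of a flush flange, and the picture shows no gap. The other things are where they were, and the arm was touching nothing.

**Did not go as intended:** When the flange met the block, the downward force spiked briefly to about 30 N, above the 6–15 N the push needs. It was down to 18 N at the next reading, and I then withdrew. The wrist camera also disagreed with the fixed cameras by about 2.5 mm; I allowed for that when lining up the pin.

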